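# Put the small reel away in the roll-top bin

### The arm

A 6-joint arm with a two-finger parallel gripper is mounted at the origin on the work surface. World frame = base frame: x ahead of the robot, y to its left, z up, the work surface at z = 0. Lengths are in mm, angles in rad, forces in N, time in s.
With the tool pointing down it reaches from about 350 to 875 mm from the base axis. Payload 4.2 kg.
Tool frame: the origin (TCP) lies at the very end of the fingers, on their centre line; the grasp point (between the pads) lies 19 mm behind it (arm.tcp_to_grasp is the x of the grasp point in the tool frame, in mm); x points along the fingers, z is the direction in which the jaws open and shut, and the axes are right-handed (so a half turn about x gives the same grasp; the last joint's range is limited). The gripper opens to 85 mm and grips with 20 to 120 N. Pads are 22 mm wide; open, the fingers measure 114 mm over their backs; the gripper's body (76 mm by 85 mm) begins 54 mm behind the grasp point. The pads swing forward as they close: fully open they stand 13 mm farther back than shut.
Start: joints at [1.399, 0.385, 0.008, 0, -1.194, -0.259], TCP at [260.965, 567.888, 208.712] pointing down, gripper open.
Joint ranges: [-3.14, 3.14], [-1.21, 2.06], [-1.07, 1.41], [-3.16, 2.05], [-2.99, -0.16], [-3.1, 3.1]. Speed limits (rad/s): [2.79, 2.79, 3.14, 3.14, 3.14, 3.14].

### API

Orientations are given as a unit quaternion [x, y, z, w].
In Python, from bench import status, get_image, job, arm gives the robot as it stands.
- The arm moves only by the tool apply_moves, never from a script. Its argument "targets" is text: rows parted by semicolons, each of 5 numbers parted by spaces: the shift along the tool's x, y, z in mm, then the turn about the tool's x in degrees, then the gripper's target within -1 to 1 (shut at 1, half-way at 0, fully open at -1). In form: dx dy dz spin hand; .... A call has 1 to 10 rows; each row is the pose to reach, as a shift and turn from the pose commanded when the call began, along the tool's axes at that moment; what a row does not reach only later rows make up. A row lasts 1/12 s, in which the tool goes at most 41.7 mm and 7.16 degrees, less where a joint would pass 70% of its speed; a pose out of reach is approached as far as the arm can. A call with a gripper value outside its range is refused whole. The fingers move at their own pace and stop on an object; the grip force is fixed at half the most. Time passes only in rows, so rows that repeat a pose let the fingers close. It gives the time, the measured TCP pose, the force and the opening at its end, in the units of the state.
- status.read_state(): the state, without advancing time (a new reading comes with each control period).
- get_image(name): name is "scene" or "top" or "wrist"; returns a dict with "img" (420x560x3 uint8, red, green, blue), "mtx" (3x3 intrinsics, pixels), "world_from_camera" (4x4, takes a point from camera to world coordinates). Camera axes: x right, y down, z forward; pixel columns grow to the right and rows downward; lengths in mm; the calibration is good to about 2 mm. A picture is of the moment at which its call begins. There is no depth.
- job.job_done(): hands the job in, once; it reports no verdict.
The state is a dict: "clock": time; "joints": joint angles; "joint_vel": joint speeds; "joint_efforts": joint torques, N m; "position": TCP position; "ee_rot": TCP orientation; "contact_force": force on the tool from outside, world axes, zero at the start; "wrist_torque": the same for the moment, N m; "gripper_width": finger opening in mm.
Only numpy, scipy, OpenCV 4.12 (cv2) and the standard library are available. Lean on these libraries where they do the work, as an engineer would, in place of code of your own. Each camera call takes 0.05 s, during which the arm holds its last target.

### The job

Stand the smallest of the three empty reels upright inside the open roll-top bin, then roll the slatted cover down along its track until the bin is fully shut.

Things in the scene. Friction and masses are not known exactly. Their poses are not given: they have to be found in the camera images.
- reel_center (a point): Centre (20 mm above its foot) of the small empty black plastic reel, upright on the bench: flanges 50 mm across and 8 mm thick on a 34 mm core, 40 mm tall, about 60 g; z is its axis. Two other black reels stand near: a wide one (90 mm across, 40 mm tall) and a tall one (72 mm across, 85 mm tall).
- bin: Grey roll-top bin, fixed. Origin on the bench under its centre; x to its back, y across, z up. 300 deep, 320 wide, 224 mm high. Floor 8 mm thick, 300 mm wide inside; front wall 65 mm high, inner face x=-144. Cover track: a circle about an axis along y, 75 mm above the origin. End panels reach 149, a hood over the rear 152 mm from the axis. Cover back: floor x -140 to 0 open from above.
- cover (a joint): Roll of the slatted aluminium tambour cover along its track, rad: 0 fully shut (stop), 1.72 rolled right back under the hood; it starts at 1.4 to 1.68. It stays where it is left; rolling it takes 2 to 6 N at the lip. Its outer face lies 143 mm from the track's axis.
- lip (a point): Middle of the black lip on the cover's leading edge, to push or pinch: a straight fin 160 mm long (along the bin's y), 12 mm thick, standing out like a spoke from 143 to 179 mm from the track's axis; the point is 162 mm from it, at half thickness. It stands (0.14 rad + cover value) up from the bin's -x: almost level in front when shut, about upright on top when open.
There are look-alikes about, which are no part of the job. What is shaped like the part that bears reel_center but pink or red is not meant.

How it is judged:
By the outcome, as a careful person would: the job done as asked, in the order asked, and still so for the second after the job is handed in, with the robot touching nothing.
It also fails if it takes over 59 s, if anything falls off the work surface, if the arm or the gripper's body presses on something with over 40 N, if the wrist force passes 120 N, or if a joint passes its speed limit or range.

## Working session

There is one attempt and no reset: what is moved stays moved. The work goes in short steps, Python scripts to look and compute and a tool call to move; the robot and the scene stay as the last step left them, time stands still between calls to the robot, and variables do not carry over. Pictures are saved under pics/ and viewed, and the job is handed in when it is done.

Besides the shell and the picture viewer there is one more tool, called after ">>>" in YAML: its name, and indented under it one key for each argument. apply_moves: Moves the arm, as the interface text tells. Its arguments: {"type":"object","properties":{"targets":{"type":"string"}},"required":["targets"]}

```bash
ls; mkdir -p pics; python3 - <<'E'
from bench import status,get_image,job,arm
import cv2
print(status.read_state()); print([a for a in dir(arm) if a[0]!='_'], arm.tcp_to_grasp)
for n in("scene","top","wrist"):
    d=get_image(n); cv2.imwrite(f"pics/{n}0.png",d["img"][:,:,::-1]); print(n,d["mtx"].round(1).tolist(),d["world_from_camera"].round(3).tolist())
E
```

```text
pics
{'clock': 0.0, 'joints': array([ 1.39856923e+00,  3.85567219e-01,  6.63031279e-03, -5.00521548e-04,
       -1.19399911e+00, -2.58629656e-01]), 'joint_vel': array([ 0.00052489, -0.00074996, -0.0006555 ,  0.00019969, -0.00051757,
       -0.00381329]), 'joint_efforts': array([ 2.29902862e-04, -3.92286658e+01,  1.88393962e+01,  4.18612674e+00,
       -4.66674988e-03,  1.98013637e-06]), 'position': array([260.73416332, 567.32162017, 207.61673122]), 'ee_rot': array([-0.59472775, -0.38105794,  0.59599283, -0.38195065]), 'contact_force': array([ 0.41769961, -0.7313748 ,  1.41069189]), 'wrist_torque': array([ 0.02644968, -0.02471066,  0.00053091]), 'gripper_width': 85.05765780225607}
['IKError', 'tcp_to_grasp'] -18.700000000000003
scene [[498.7, 0.0, 282.7], [0.0, 498.7, 207.3], [0.0, 0.0, 1.0]] [[-0.771, 0.605, -0.198, 712.035], [0.637, 0.734, -0.238, 161.169], [0.001, -0.309, -0.951, 905.175], [0.0, 0.0, 0.0, 1.0]]
top [[439.4, 0.0, 282.1], [0.0, 439.4, 213.3], [0.0, 0.0, 1.0]] [[-0.014, -0.987, 0.161, 380.318], [-1.0, 0.014, 0.001, -56.288], [-0.003, -0.161, -0.987, 849.402], [0.0, 0.0, 0.0, 1.0]]
wrist [[292.5, 0.0, 277.5], [0.0, 292.5, 208.6], [0.0, 0.0, 1.0]] [[-0.418, -0.865, -0.278, 331.622], [-0.909, 0.399, 0.125, 535.603], [0.003, 0.305, -0.952, 373.267], [0.0, 0.0, 0.0, 1.0]]
```

View pics/scene0.png

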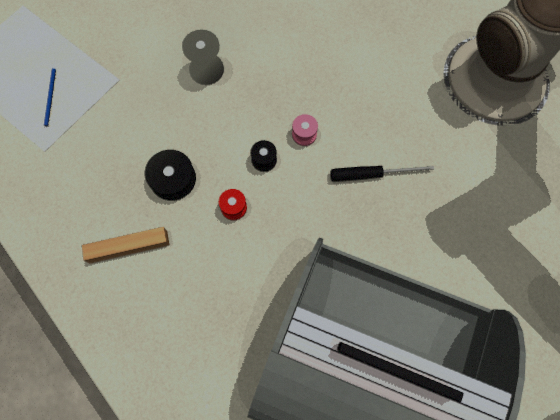

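View pics/top0.png

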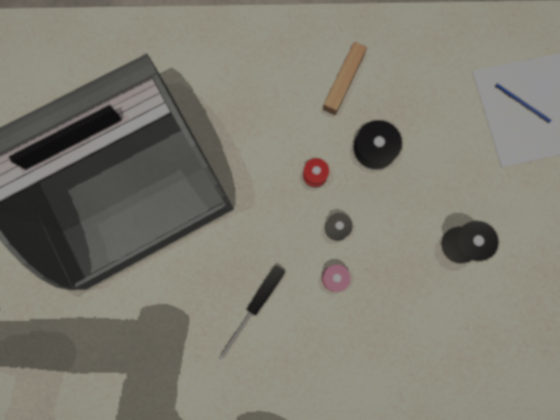

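View pics/wrist0.png

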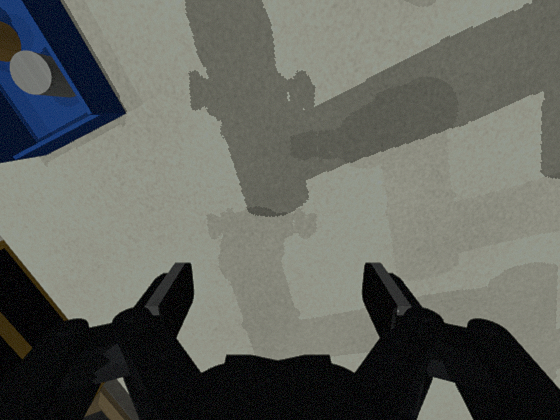

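The small black reel is at scene (263,155) and top (339,226). The pink and red ones near it are decoys. The bin is at the lower right of scene and the left of top. I'll zoom in on both for accurate pixels.

```bash
cat > h.py <<'E'
import numpy as np,cv2
from bench import status,get_image,job,arm
def cam(n):
    d=get_image(n); return d["img"],d["mtx"],d["world_from_camera"]
def ray(K,T,p):
    v=T[:3,:3]@np.linalg.inv(K)@np.array([p[0],p[1],1.]); return T[:3,3],v/np.linalg.norm(v)
def atz(K,T,p,z):
    o,v=ray(K,T,p); return o+v*(z-o[2])/v[2]
def tri(*obs):
    A=np.zeros((3,3));b=np.zeros(3);R=[]
    for K,T,p in obs:
        o,v=ray(K,T,p);P=np.eye(3)-np.outer(v,v);A+=P;b+=P@o;R.append((o,P))
    x=np.linalg.solve(A,b); return x,[float(np.linalg.norm(P@(x-o))) for o,P in R]
def proj(K,T,X):
    X=np.atleast_2d(X); c=(X-T[:3,3])@T[:3,:3]; u=c@K.T; return u[:,:2]/u[:,2:]
E
python3 - <<'E'
from h import *
s=cv2.imread("pics/scene0.png");t=cv2.imread("pics/top0.png")
def up(a,f): return cv2.convertScaleAbs(cv2.resize(a,None,fx=f,fy=f,interpolation=cv2.INTER_CUBIC),alpha=1.5,beta=20)
cv2.imwrite("pics/s_bin.png",up(s[230:420,240:530],2.7))
cv2.imwrite("pics/t_bin.png",up(t[40:300,0:250],2.3))
cv2.imwrite("pics/reel.png",np.hstack([up(s[125:185,233:293],6),up(t[196:256,309:369],6)]))
E
```

```text
(no output)
```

View pics/s_bin.png

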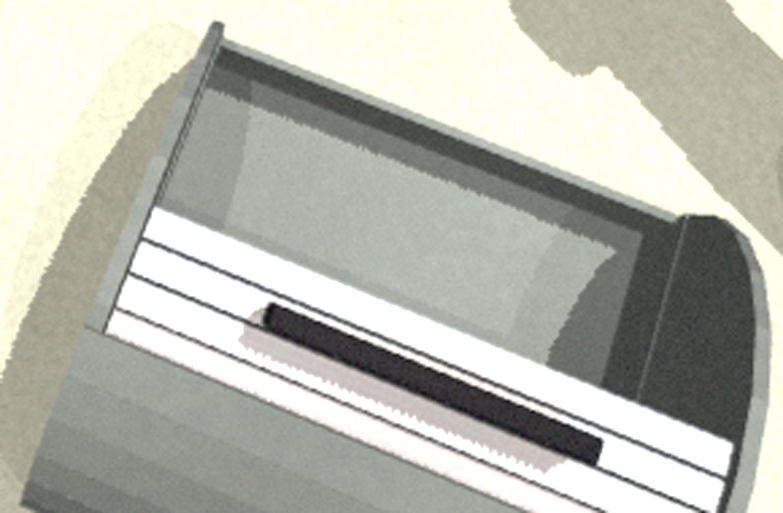

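View pics/t_bin.png

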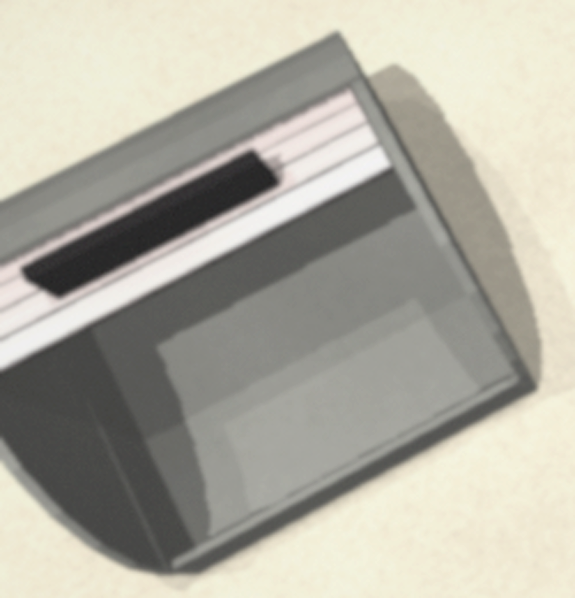

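View pics/reel.png

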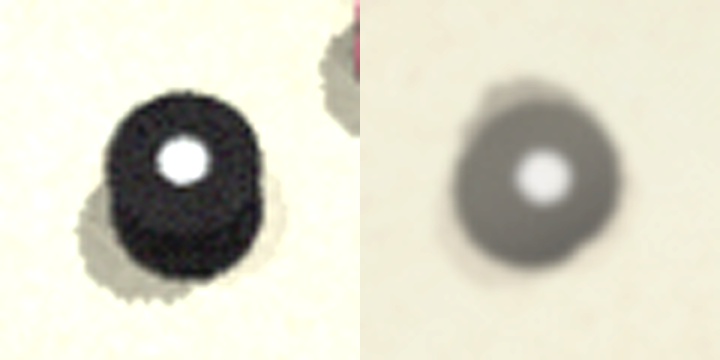

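```bash
cat > fit.py <<'E'
from h import *
from scipy.optimize import least_squares
Ks,Ts=cam("scene")[1:];Kt,Tt=cam("top")[1:]
def S(x,y): return np.array([240+x/2.7-.3,230+y/2.7-.3])
def Tp(x,y): return np.array([x/2.3-.3,40+y/2.3-.3])
def rs(x,y): return (233+x/6-.4,125+y/6-.4)
def rt(x,y): return (309+(x-360)/6-.4,196+y/6-.4)
print("reel top",tri((Ks,Ts,rs(183,160)),(Kt,Tt,rt(543,178))))
def W(p,X):
    X=np.atleast_2d(X);c,s=np.cos(p[2]),np.sin(p[2])
    return np.c_[p[0]+c*X[:,0]-s*X[:,1],p[1]+s*X[:,0]+c*X[:,1],X[:,2]]
def lip(q,r,y,t=0):
    a=.14+q; return [-r*np.cos(a)-t*np.sin(a)*-1*-1, y, 75+r*np.sin(a)-t*np.cos(a)]
E
cat > f1.py <<'E'
from fit import *
print("lipL(-80) tip",tri((Ks,Ts,S(266,314)),(Kt,Tt,Tp(266,166))))
print("lipR(+80) tip",tri((Ks,Ts,S(600,452)),(Kt,Tt,Tp(34,278))))
obs=[(Ks,Ts,S(266,314),lambda q:lip(q,178,-80)),(Ks,Ts,S(600,452),lambda q:lip(q,178,80)),
(Ks,Ts,S(222,42),lambda q:[-150,-150,65]),(Ks,Ts,S(678,217),lambda q:[-150,150,65]),
(Kt,Tt,Tp(537,388),lambda q:[-150,-160,0])]
def f(p): return np.concatenate([proj(K,T,W(p,g(p[3])))[0]-px for K,T,px,g in obs])
r=least_squares(f,[450,300,.46,1.5],loss='soft_l1');print(r.x.round(3),f(r.x).round(1))
p=r.x;np.save("pose.npy",p)
def draw(img,K,T,out,o,sz,fac):
    im=cv2.resize(img[o[1]:o[1]+sz[1],o[0]:o[0]+sz[0]],None,fx=fac,fy=fac,interpolation=cv2.INTER_CUBIC);im=cv2.convertScaleAbs(im,alpha=1.5,beta=20)
    q=p[3];L=[]
    for z in(0,65):L.append([[-150,-160,z],[-150,160,z]])
    L.append([[-144,-150,65],[-144,150,65]]);L.append([[-144,-150,8],[-144,150,8],[0,150,8],[0,-150,8],[-144,-150,8]])
    for r_ in(143,179):
        L.append([lip(q,r_,s*80,t) for s,t in((-1,6),(1,6),(1,-6),(-1,-6),(-1,6))])
    for y in(-160,160):L.append([[-149*np.cos(a),y,75+149*np.sin(a)] for a in np.linspace(0,3.1,30)])
    for l in L:
        u=((proj(K,T,W(p,l))-o+.5)*fac).astype(int);cv2.polylines(im,[u.reshape(-1,1,2)],False,(0,0,255),1)
    cv2.imwrite(out,im)
import sys
draw(cv2.imread("pics/scene0.png"),Ks,Ts,"pics/ovs%s.png"%sys.argv[1],(240,230),(290,190),2.7)
draw(cv2.imread("pics/top0.png"),Kt,Tt,"pics/ovt%s.png"%sys.argv[1],(0,40),(250,260),2.3)
E
python3 f1.py 1
```

```text
reel top (array([ 489.08273796, -162.67273589,   40.41854589]), [1.8248348049952499, 1.8248348049952081])
lipL(-80) tip (array([636.54543804, 186.74571789, 234.29417745]), [1.6234883581892618, 1.6234883581891377])
lipR(+80) tip (array([560.89652136, 328.17386265, 241.00735066]), [1.4275355268820402, 1.4275355268820686])
[584.705 254.33  176.437 513.535] [-12.8   0.4 -57.8 -19.1   2.1   0.2   3.   -0.4  -0.7  -0.8]
```

```bash
sleep 0
```

```text
(no output)
```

View pics/ovs1.png

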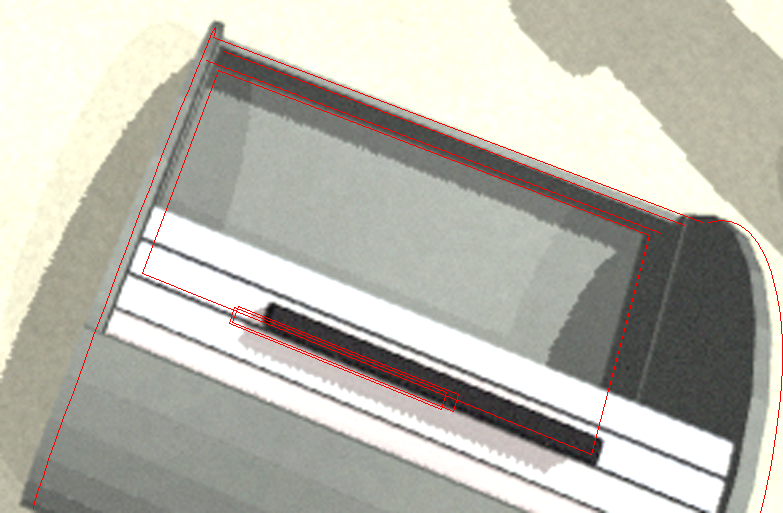

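View pics/ovt1.png

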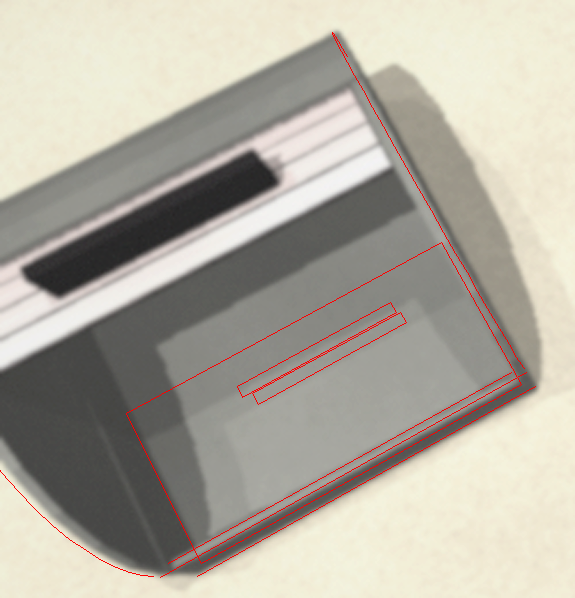

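```bash
python3 - <<'E'
s=open('fit.py').read();i=s.index("    a=.14+q");s=s[:i]+"    a=.14+q; return [-r*np.cos(a)+t*np.sin(a), y, 75+r*np.sin(a)+t*np.cos(a)]\n";open('fit.py','w').write(s)
s=open('f1.py').read()
i=s.index("obs=[");j=s.index("(Ks,Ts,S(222")
s=s[:i]+"""obs=[(Ks,Ts,S(268,303),lambda q:lip(q,179,-80,-6)),(Ks,Ts,S(602,438),lambda q:lip(q,179,80,-6)),
(Kt,Tt,Tp(252,150),lambda q:lip(q,179,-80,6)),(Kt,Tt,Tp(23,270),lambda q:lip(q,179,80,6)),
"""+s[j:]
s=s.replace("[450,300,.46,1.5]","[585,254,.507,1.5]")
open('f1.py','w').write(s)
E
python3 f1.py 2
```

```text
reel top (array([ 489.08273796, -162.67273589,   40.41854589]), [1.8248348049952499, 1.8248348049952081])
lipL(-80) tip (array([636.54543804, 186.74571789, 234.29417745]), [1.6234883581892618, 1.6234883581891377])
lipR(+80) tip (array([560.89652136, 328.17386265, 241.00735066]), [1.4275355268820402, 1.4275355268820686])
[5.88351e+02 2.49916e+02 4.98000e-01 1.50300e+00] [ 2.5 -0.7  1.6 -0.2  1.  -3.1 -1.8 -2.5 -0.1 -0.9  0.2  0.1  1.3 -1.6]
```

View pics/ovs2.png

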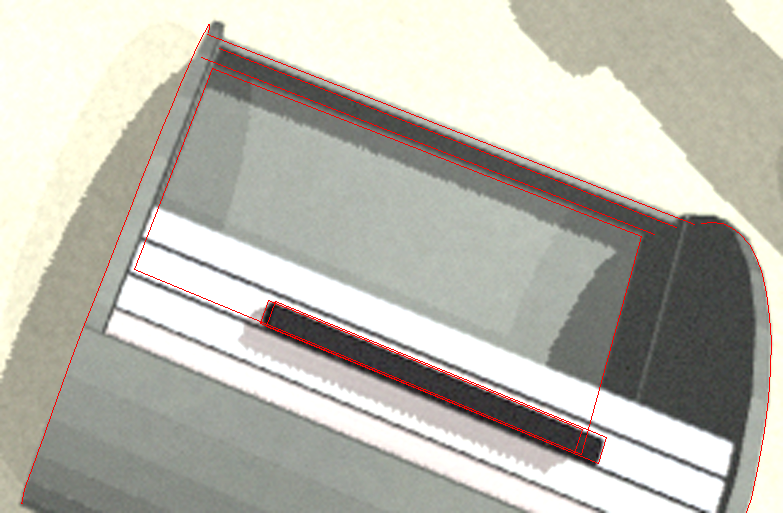

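View pics/ovt2.png

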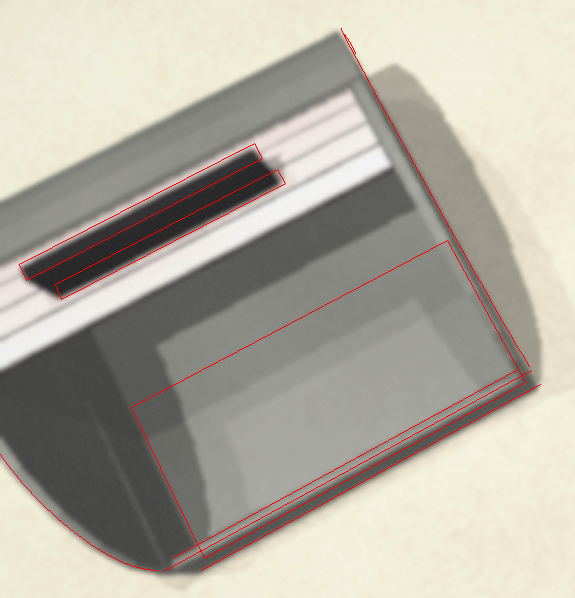

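```bash
cat >> h.py <<'E'
from scipy.spatial.transform import Rotation as Ro
def st():
    s=status.read_state();R=Ro.from_quat(s["ee_rot"]).as_matrix()
    print("t %.2f"%s["clock"],"pos",s["position"].round(1),"F",s["contact_force"].round(1),"w %.1f"%s["gripper_width"],"j",s["joints"].round(2)); print(R.round(3).tolist());return s,R
def go(goal,zdir=None):
    "shift in tool axes to world goal; spin so tool z is along zdir"
    s,R=st(); print("shift",(R.T@(np.array(goal)-s["position"])).round(1))
    if zdir is not None:
        d=R.T@np.array(zdir); print("spin deg",np.degrees(np.arctan2(-d[1],d[2])).round(1))
E
python3 - <<'E'
from h import *
s,R=st();T=cam("wrist")[2]
print("cam in tool",R.T@(T[:3,3]-s["position"]))
by=[-np.sin(.5),np.cos(.5),0]
go([489,-163,150],by); go([489,-163,150],[-by[0],-by[1],0])
E
```

```text
t 0.35 pos [260.9 567.8 208.5] F [-0.1 -1.1  1.1] w 85.6 j [ 1.4   0.38  0.01 -0.   -1.19 -0.26]
[[-0.0, 0.909, -0.418], [-0.001, -0.418, -0.909], [-1.0, 0.0, 0.001]]
cam in tool [-165.53233683   77.69564362   -0.401249  ]
t 0.40 pos [260.9 567.8 208.6] F [-0.3  0.7 -1. ] w 85.5 j [ 1.4   0.38  0.01 -0.   -1.19 -0.26]
[[-0.0, 0.909, -0.418], [-0.0, -0.418, -0.909], [-1.0, 0.0, 0.0]]
shift [ 58.7 512.4 568.8]
spin deg 126.7
t 0.40 pos [260.9 567.8 208.6] F [-0.3  0.7 -1. ] w 85.5 j [ 1.4   0.38  0.01 -0.   -1.19 -0.26]
[[-0.0, 0.909, -0.418], [-0.0, -0.418, -0.909], [-1.0, 0.0, 0.0]]
shift [ 58.7 512.4 568.8]
spin deg -53.3
```

>>> apply_moves:
  targets: "0 275 305 70 -1; 0 275 305 70 -1; 0 275 305 70 -1; 0 275 305 70 -1; 0 275 305 70 -1; 0 275 305 70 -1; 0 275 305 70 -1; 0 275 305 70 -1; 0 275 305 70 -1; 0 275 305 70 -1"

```text
clock: 1.23
position: [383.4, 173.5, 209.1]
ee_rot: [0.707, -0.031, -0.706, -0.031]
contact_force: [0.6, 0.1, 0.8]
gripper_width: 85.3
```

```bash
python3 -c "
from h import *
go([489,-163,150],[-np.sin(.5),np.cos(.5),0])"
```

```text
t 1.23 pos [383.4 173.5 209.1] F [0.6 0.1 0.8] w 85.3 j [ 0.81  0.03 -0.46  0.   -1.09 -0.9 ]
[[0.001, -0.087, -0.996], [0.001, -0.996, 0.087], [-1.0, -0.001, -0.001]]
shift [  59.   326.1 -134.6]
spin deg 56.3
```

>>> apply_moves:
  targets: "0 326 -135 56 -1; 0 326 -135 56 -1; 0 326 -135 56 -1; 0 326 -135 56 -1; 0 326 -135 56 -1; 0 326 -135 56 -1; 0 326 -135 56 -1; 0 326 -135 56 -1; 0 326 -135 56 -1; 0 326 -135 56 -1"

```text
clock: 2.07
position: [492.2, -163.5, 208.2]
ee_rot: [0.609, -0.359, -0.609, -0.359]
contact_force: [0.0, 0.1, 0.3]
gripper_width: 85.1
```

```bash
python3 - <<'E'
from h import *
go([489,-163,150],[-np.sin(.5),np.cos(.5),0])
i,K,T=cam("wrist");cv2.imwrite("pics/w1.png",i[:,:,::-1])
print(proj(K,T,[[489,-163,40],[489,-163,0]]))
E
```

```text
t 2.07 pos [ 492.2 -163.5  208.2] F [0.  0.1 0.3] w 85.1 j [-0.01  0.2  -0.25  0.   -1.12 -1.06]
[[-0.0, -0.874, -0.485], [-0.001, -0.485, 0.874], [-1.0, 0.001, -0.0]]
shift [58.2  2.5  2. ]
spin deg 0.4
[[279.05537757 183.28444698]
 [278.94204987 176.45839112]]
```

View pics/w1.png

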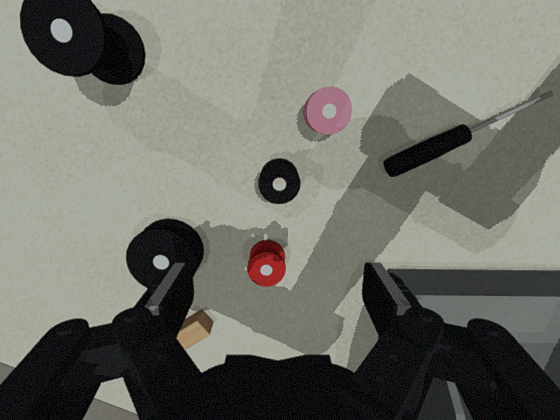

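The wrist view shows the black reel at (279,183), matching the prediction to about a pixel. Red (266,267) and pink (329,111) are clear of the fingers, so I'm descending.

>>> apply_moves:
  targets: "40 2.5 2 0 -1; 80 2.5 2 0 -1; 120 2.5 2 0 -1; 150 2.5 2 0 -1; 150 2.5 2 0 -1; 150 2.5 2 0 -1"

```text
clock: 2.62
position: [487.6, -158.8, 58.3]
ee_rot: [-0.61, 0.357, 0.611, 0.356]
contact_force: [0.3, -0.3, 0.2]
gripper_width: 85.3
```

```bash
python3 - <<'E'
from h import *
go([489,-163,6],[-np.sin(.5),np.cos(.5),0])
i,K,T=cam("wrist");cv2.imwrite("pics/w2.png",i[:,:,::-1])
print(proj(K,T,[[489,-163,40],[489,-163,0]]))
E
```

```text
t 2.62 pos [ 487.6 -158.8   58.3] F [ 0.3 -0.3  0.2] w 85.3 j [ 0.    0.37 -0.46  0.   -0.75 -1.06]
[[-0.003, -0.871, -0.491], [-0.0, -0.491, 0.871], [-1.0, 0.003, 0.001]]
shift [52.3  0.7 -4.4]
spin deg 0.8
[[270.43725051 234.6618276 ]
 [271.5659614  215.5643314 ]]
```

View pics/w2.png

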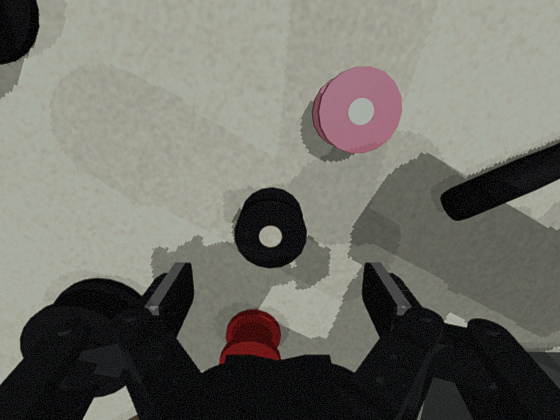

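>>> apply_moves:
  targets: "20 1 -4 0 -1; 35 1 -4 0 -1; 45 1 -4 0 -1; 52 1 -4 0 -1; 52 1 -4 0 -1; 52 1 -4 0 -1"

```text
clock: 3.17
position: [490.2, -163.4, 7.7]
ee_rot: [0.611, -0.357, -0.61, -0.357]
contact_force: [0.3, 0.3, 0.9]
gripper_width: 85.7
```

```bash
python3 - <<'E'
from h import *
go([489,-163,6],[-np.sin(.5),np.cos(.5),0])
i,K,T=cam("wrist");cv2.imwrite("pics/w3.png",i[:,:,::-1])
E
```

```text
t 3.17 pos [ 490.2 -163.4    7.7] F [0.3 0.3 0.9] w 85.7 j [-0.01  0.45 -0.5   0.   -0.62 -1.05]
[[0.002, -0.872, -0.49], [-0.0, -0.49, 0.872], [-1.0, -0.001, -0.001]]
shift [1.7 0.8 1. ]
spin deg 0.7
```

View pics/w3.png

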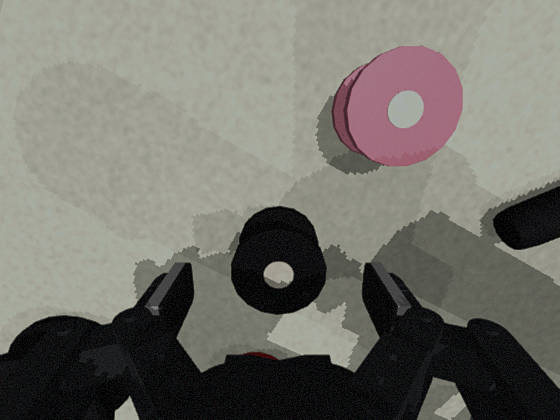

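The reel is centred between the pads, with its dot at (278,274). Closing, then a slight lift.

>>> apply_moves:
  targets: "0 0 0 0 1; 0 0 0 0 1; 0 0 0 0 1; 0 0 0 0 1; 0 0 0 0 1; 0 0 0 0 1; 0 0 0 0 1; 0 0 0 0 1"

```text
clock: 3.88
position: [489.9, -163.5, 7.9]
ee_rot: [0.611, -0.357, -0.61, -0.357]
contact_force: [0.3, 1.2, 5.9]
gripper_width: 47.0
```

>>> apply_moves:
  targets: "0 0 0 0 1; -5 0 0 0 1; -15 0 0 0 1; -30 0 0 0 1; -30 0 0 0 1; -30 0 0 0 1"

```text
clock: 4.38
position: [490.0, -163.5, 37.7]
ee_rot: [0.611, -0.357, -0.609, -0.358]
contact_force: [0.4, -0.1, -1.6]
gripper_width: 47.0
```

```bash
python3 - <<'E'
from h import *
st()
i,K,T=cam("wrist");cv2.imwrite("pics/w4.png",i[:,:,::-1])
E
```

```text
t 4.38 pos [ 490.  -163.5   37.7] F [ 0.4 -0.1 -1.6] w 47.0 j [-0.01  0.4  -0.47 -0.   -0.7  -1.05]
[[0.003, -0.872, -0.49], [0.0, -0.49, 0.872], [-1.0, -0.002, -0.001]]
```

View pics/w4.png

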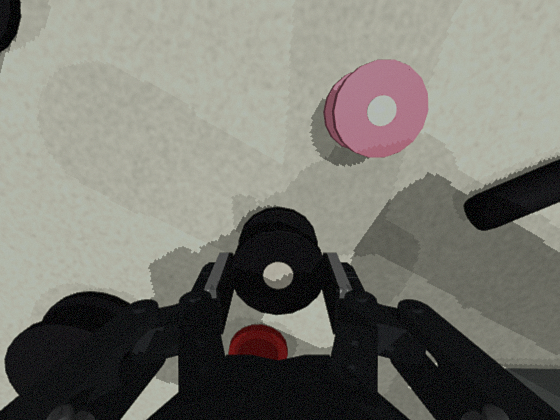

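>>> apply_moves:
  targets: "-40 0 0 0 1; -80 0 0 0 1; -120 0 0 0 1; -160 0 0 0 1; -200 0 0 0 1; -240 0 0 0 1; -240 0 0 0 1; -240 0 0 0 1"

```text
clock: 5.1
position: [490.2, -163.4, 278.4]
ee_rot: [0.612, -0.356, -0.609, -0.358]
contact_force: [-0.8, 0.1, -1.3]
gripper_width: 46.9
```

```bash
python3 -c "
from h import *
go([513.8,209.3,280],[-np.sin(.5),np.cos(.5),0])"
```

```text
t 5.10 pos [ 490.2 -163.4  278.4] F [-0.8  0.1 -1.3] w 46.9 j [-0.01  0.15 -0.14 -0.   -1.28 -1.05]
[[0.005, -0.872, -0.49], [0.0, -0.49, 0.872], [-1.0, -0.004, -0.002]]
shift [  -1.3 -203.   313.4]
spin deg 0.7
```

>>> apply_moves:
  targets: "-2 -16 25 0 1; -2 -38 60 0 1; -2 -62 95 0 1; -2 -86 132 0 1; -2 -108 168 0 1; -2 -131 203 0 1; -2 -155 240 0 1; -2 -177 275 0 1; -2 -194 300 0 1; -2 -203 313 0.5 1"

```text
clock: 5.93
position: [512.0, 212.5, 275.2]
ee_rot: [-0.608, 0.36, 0.61, 0.357]
contact_force: [0.1, 0.3, -1.0]
gripper_width: 46.9
```

```bash
python3 - <<'E'
from h import *
go([513.8,209.3,280],[-np.sin(.5),np.cos(.5),0])
for n in("top","scene"):
  i,K,T=cam(n);cv2.imwrite(f"pics/{n}5.png",i[:,:,::-1])
E
```

```text
t 5.93 pos [512.  212.5 275.2] F [ 0.1  0.3 -1. ] w 46.9 j [ 0.69  0.23 -0.05 -0.   -1.3  -1.75]
[[-0.005, -0.875, -0.485], [-0.002, -0.485, 0.875], [-1.0, 0.005, 0.0]]
shift [-4.8 -0.  -3.7]
spin deg 0.4
```

View pics/top5.png

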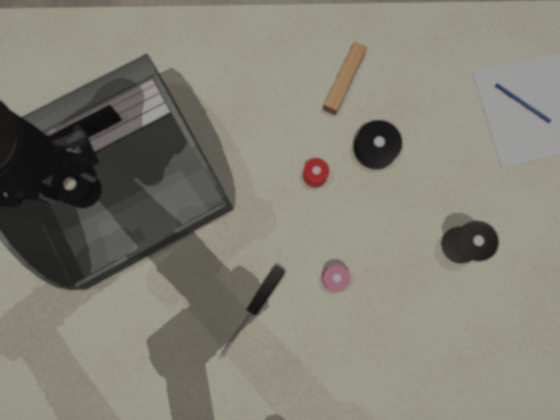

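View pics/scene5.png

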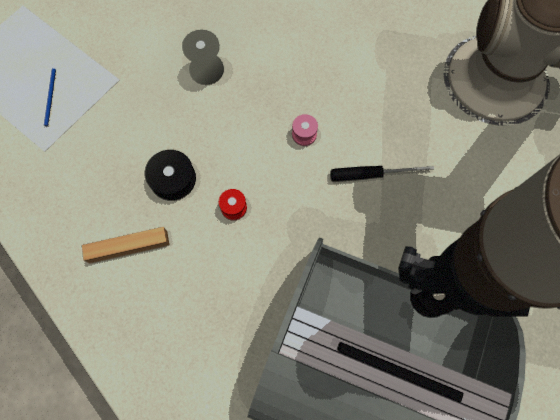

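```bash
python3 -c "
from h import *
go([505,204.5,150],[-np.sin(.5),np.cos(.5),0])"
```

```text
t 6.03 pos [512.  211.2 275. ] F [-0.8 -0.2 -0.4] w 47.0 j [ 0.68  0.23 -0.05 -0.   -1.3  -1.75]
[[-0.005, -0.874, -0.485], [-0.003, -0.485, 0.874], [-1.0, 0.006, 0.0]]
shift [125.1   8.6  -2.5]
spin deg 0.4
```

>>> apply_moves:
  targets: "10 8.5 -2.5 0 1; 30 8.5 -2.5 0 1; 55 8.5 -2.5 0 1; 80 8.5 -2.5 0 1; 105 8.5 -2.5 0 1; 120 8.5 -2.5 0 1; 125 8.5 -2.5 0 1; 125 8.5 -2.5 0 1"

```text
clock: 6.7
position: [505.4, 200.8, 151.1]
ee_rot: [-0.608, 0.362, 0.609, 0.358]
contact_force: [0.4, -0.1, -0.6]
gripper_width: 46.9
```

```bash
python3 - <<'E'
from h import *
go([505,204.5,17],[-np.sin(.5),np.cos(.5),0])
for n in("top","scene"):
  i,K,T=cam(n);cv2.imwrite(f"pics/{n}6.png",i[:,:,::-1])
E
```

```text
t 6.70 pos [505.4 200.8 151.1] F [ 0.4 -0.1 -0.6] w 46.9 j [ 0.68  0.3  -0.27 -0.   -1.   -1.74]
[[-0.005, -0.877, -0.481], [-0.004, -0.481, 0.877], [-1.0, 0.006, -0.001]]
shift [134.1  -2.3   3.6]
spin deg 0.1
```

View pics/scene6.png

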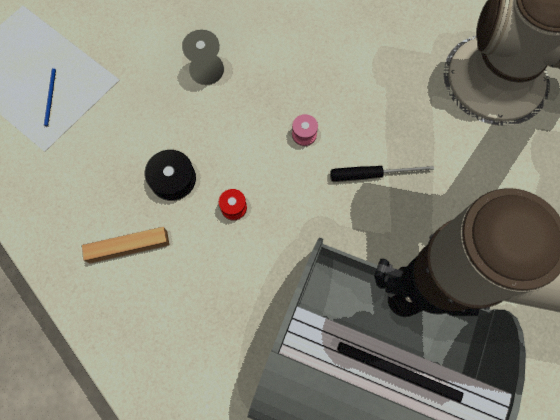

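View pics/top6.png

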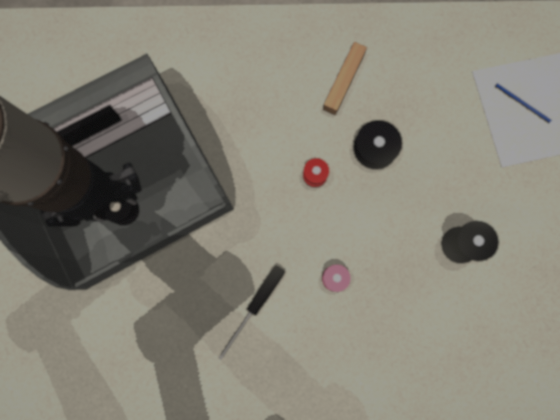

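```bash
python3 - <<'E'
from h import *
i,K,T=cam("scene");it,Kt,Tt=cam("top")
for z in(150,200,250,300,350,400,450,500):print(z,proj(K,T,[[505,201,z],[404,326,z]]).round(0).tolist(),proj(Kt,Tt,[[505,201,z],[404,326,z]]).round(0).tolist())
E
```

```text
150 [[405.0, 299.0], [513.0, 320.0]] [[123.0, 209.0], [41.0, 273.0]]
200 [[413.0, 294.0], [529.0, 317.0]] [[111.0, 203.0], [23.0, 272.0]]
250 [[423.0, 288.0], [547.0, 313.0]] [[97.0, 197.0], [1.0, 271.0]]
300 [[434.0, 282.0], [568.0, 309.0]] [[81.0, 189.0], [-24.0, 270.0]]
350 [[447.0, 275.0], [593.0, 304.0]] [[62.0, 180.0], [-55.0, 268.0]]
400 [[462.0, 266.0], [622.0, 297.0]] [[38.0, 169.0], [-92.0, 267.0]]
450 [[481.0, 255.0], [658.0, 290.0]] [[9.0, 155.0], [-139.0, 264.0]]
500 [[503.0, 242.0], [702.0, 280.0]] [[-28.0, 137.0], [-198.0, 261.0]]
```

>>> apply_moves:
  targets: "0 -1 -15 0 1; 0 -1 -35 0 1; 0 -2 -52 0 1; 0 -2 -60 0 1; 0 -2 -61 0 1; 0 -2 -61 0 1"

```text
clock: 7.4
position: [538.2, 150.0, 154.2]
ee_rot: [0.609, -0.36, -0.608, -0.36]
contact_force: [0.8, -0.6, -1.7]
gripper_width: 46.6
```

```bash
python3 -c "
from h import *
go([536,147.5,17],[-np.sin(.5),np.cos(.5),0])"
```

```text
t 7.40 pos [538.2 150.  154.2] F [ 0.8 -0.6 -1.7] w 46.6 j [ 0.56  0.32 -0.24 -0.   -1.01 -1.63]
[[0.001, -0.877, -0.481], [0.001, -0.481, 0.877], [-1.0, -0.001, 0.0]]
shift [137.2   3.3  -1.2]
spin deg 0.1
```

>>> apply_moves:
  targets: "10 3 -1 0 1; 25 3 -1 0 1; 45 3 -1 0 1; 65 3 -1 0 1; 85 3 -1 0 1; 100 3 -1 0 1; 110 3 -1 0 1; 115 3 -1 0 1; 115 3 -1 0 1"

```text
clock: 8.15
position: [535.3, 148.0, 38.0]
ee_rot: [-0.609, 0.36, 0.609, 0.359]
contact_force: [-0.8, -0.7, -0.9]
gripper_width: 46.9
```

```bash
python3 - <<'E'
from h import *
go([536,147.5,17],[-np.sin(.5),np.cos(.5),0])
for n in("top","scene","wrist"):
  i,K,T=cam(n);cv2.imwrite(f"pics/{n}7.png",cv2.convertScaleAbs(i[:,:,::-1],alpha=1.5,beta=20))
E
```

```text
t 8.15 pos [535.3 148.   38. ] F [-0.8 -0.7 -0.9] w 46.9 j [ 0.56  0.45 -0.37 -0.   -0.75 -1.63]
[[-0.001, -0.876, -0.483], [-0.001, -0.483, 0.876], [-1.0, 0.002, -0.0]]
shift [21.  -0.4 -0.8]
spin deg 0.2
```

View pics/top7.png

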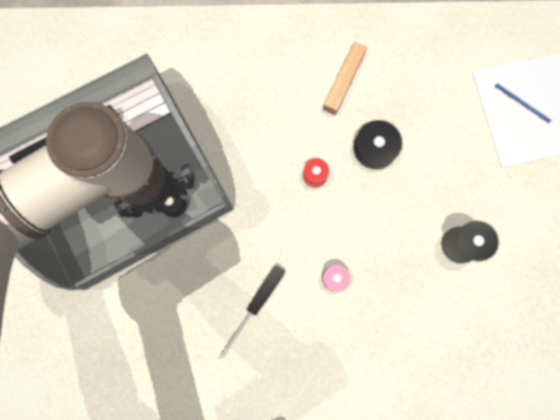

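View pics/scene7.png

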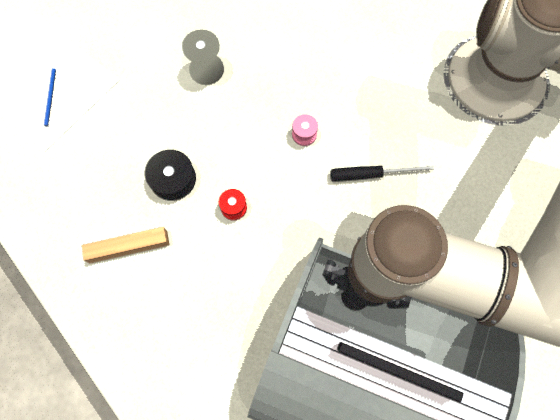

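View pics/wrist7.png

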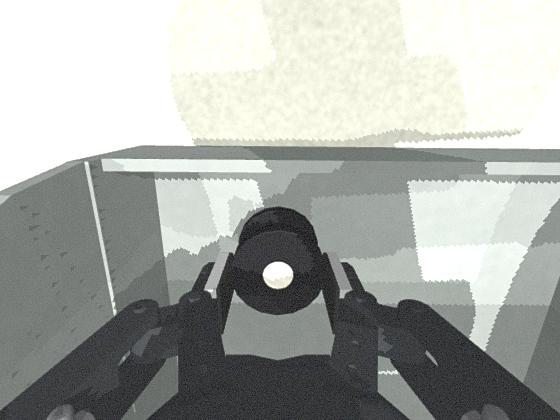

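>>> apply_moves:
  targets: "6 0 -1 0 1; 11 0 -1 0 1; 15 0 -1 0 1; 18 0 -1 0 1; 20 0 -1 0 1; 20 0 -1 0 1"

```text
clock: 8.8
position: [536.0, 146.6, 18.1]
ee_rot: [-0.608, 0.36, 0.609, 0.36]
contact_force: [0.4, 0.3, -0.4]
gripper_width: 46.8
```

>>> apply_moves:
  targets: "1 0 0 0 1; 2 0 0 0 1; 2 0 0 0 1"

```text
clock: 9.05
position: [536.3, 146.9, 16.6]
ee_rot: [-0.609, 0.36, 0.609, 0.36]
contact_force: [-0.7, -0.1, -0.4]
gripper_width: 47.0
```

>>> apply_moves:
  targets: "0.5 0 0 0 1; 1 0 0 0 1; 1 0 0 0 1"

```text
clock: 9.3
position: [536.4, 146.9, 16.0]
ee_rot: [0.609, -0.36, -0.609, -0.36]
contact_force: [0.3, 0.1, 1.0]
gripper_width: 46.9
```

>>> apply_moves:
  targets: "0 0 0 0 0.2; 0 0 0 0 0; 0 0 0 0 -0.4; 0 0 0 0 -0.8; 0 0 0 0 -1; 0 0 0 0 -1; 0 0 0 0 -1; 0 0 0 0 -1"

```text
clock: 9.97
position: [536.3, 146.9, 15.7]
ee_rot: [-0.609, 0.36, 0.609, 0.36]
contact_force: [0.2, 0.0, -0.8]
gripper_width: 85.4
```

```bash
python3 - <<'E'
from h import *
st()
for n in("wrist",):
  i,K,T=cam(n);cv2.imwrite(f"pics/{n}8.png",cv2.convertScaleAbs(i[:,:,::-1],alpha=1.5,beta=20))
E
```

```text
t 9.97 pos [536.3 146.9  15.7] F [ 0.2  0.  -0.8] w 85.4 j [ 0.56  0.48 -0.39  0.   -0.69 -1.63]
[[-0.0, -0.876, -0.482], [-0.0, -0.482, 0.876], [-1.0, 0.0, -0.0]]
```

View pics/wrist8.png

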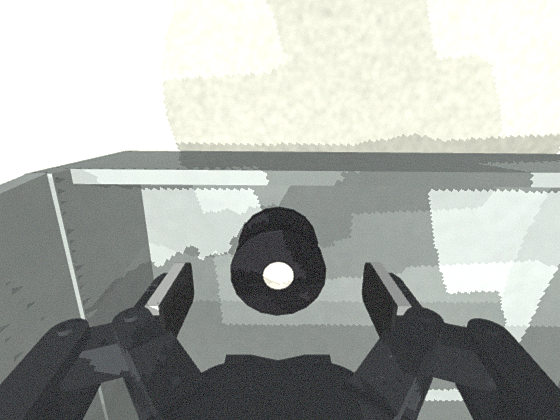

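The reel stands upright on the bin floor, dot still at (278,274), and the fingers are open and clear. Lifting straight up.

>>> apply_moves:
  targets: "-8 0 0 0 -1; -25 0 0 0 -1; -55 0 0 0 -1; -90 0 0 0 -1; -130 0 0 0 -1; -170 0 0 0 -1; -210 0 0 0 -1; -250 0 0 0 -1; -280 0 0 0 -1; -285 0 0 0 -1"

```text
clock: 10.85
position: [538.7, 147.3, 308.8]
ee_rot: [0.612, -0.356, -0.606, -0.364]
contact_force: [1.3, 0.7, -0.2]
gripper_width: 85.6
```

```bash
python3 - <<'E'
from h import *
p=np.load("pose.npy")
st()
for n in("scene","top","wrist"):
  i,K,T=cam(n);cv2.imwrite(f"pics/{n}9.png",i[:,:,::-1])
E
```

```text
t 10.85 pos [538.7 147.3 308.8] F [ 1.3  0.7 -0.2] w 85.6 j [ 0.56  0.21  0.01  0.   -1.36 -1.63]
[[0.013, -0.876, -0.482], [0.005, -0.482, 0.876], [-1.0, -0.014, -0.002]]
```

View pics/wrist9.png

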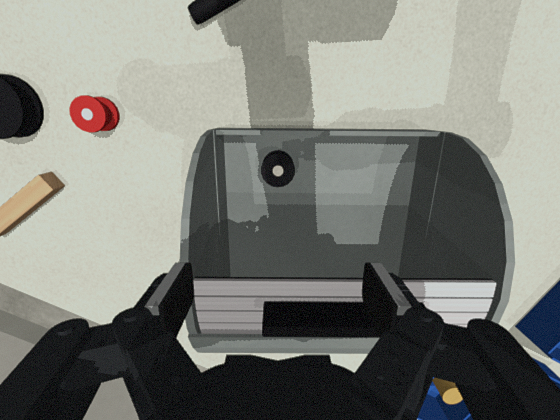

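View pics/scene9.png

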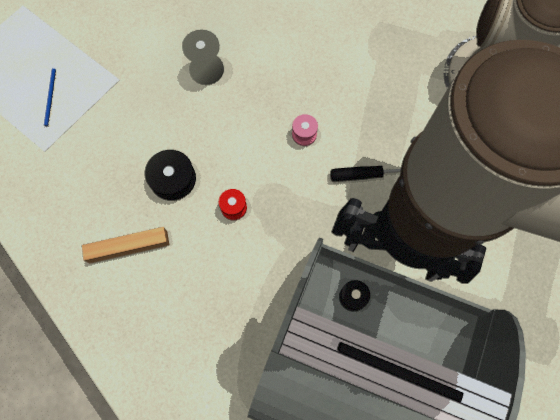

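The reel stands in the bin: wrist (278,170), scene (355,294). Next I'll close the gripper and check the bin model against the wrist view.

```bash
python3 - <<'E'
from fit import *
p=np.load("pose.npy")
i,K,T=cam("wrist");im=cv2.imread("pics/wrist9.png")[110:360,170:520]
q=p[3];L=[[[-150,-160,65],[-150,160,65]],[[-144,-150,65],[-144,150,65]]]
for r_ in(143,179):
    L.append([lip(q,r_,s*80,t) for s,t in((-1,6),(1,6),(1,-6),(-1,-6),(-1,6))])
for y in(-160,160):L.append([[-149*np.cos(a),y,75+149*np.sin(a)] for a in np.linspace(0,3.1,30)])
im=cv2.resize(im,None,fx=2.2,fy=2.2)
for l in L:
    u=((proj(K,T,W(p,l))-[170,110]+.5)*2.2).astype(int);cv2.polylines(im,[u.reshape(-1,1,2)],False,(0,0,255),1)
cv2.imwrite("pics/wov.png",im)
E
```

```text
reel top (array([ 489.08273796, -162.67273589,   40.41854589]), [1.8248348049952499, 1.8248348049952081])
```

View pics/wov.png

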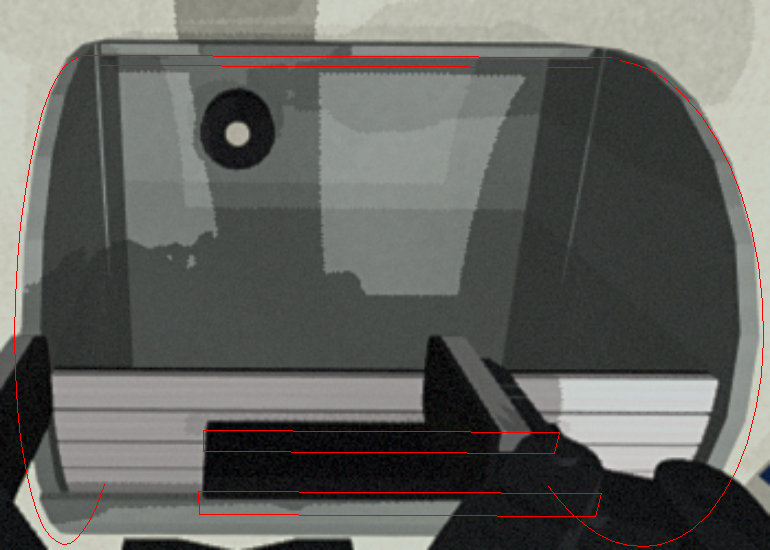

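```bash
python3 - <<'E'
from fit import *
st()
p=np.load("pose.npy")
i,K,T=cam("wrist");im=i[110:360,170:520,::-1].copy()
q=p[3];L=[[[-150,-160,65],[-150,160,65]],[[-144,-150,65],[-144,150,65]]]
for r_ in(143,179):
    L.append([lip(q,r_,s*80,t) for s,t in((-1,6),(1,6),(1,-6),(-1,-6),(-1,6))])
for y in(-160,160):L.append([[-149*np.cos(a),y,75+149*np.sin(a)] for a in np.linspace(0,3.1,30)])
im=cv2.resize(im,None,fx=2.2,fy=2.2)
for l in L:
    u=((proj(K,T,W(p,l))-[170,110]+.5)*2.2).astype(int);cv2.polylines(im,[u.reshape(-1,1,2)],False,(0,0,255),1)
cv2.imwrite("pics/wov2.png",im)
E
```

```text
reel top (array([ 489.08273796, -162.67273589,   40.41854589]), [1.8248348049952499, 1.8248348049952081])
t 11.25 pos [535.8 146.6 299. ] F [ 0.3  0.6 -0.7] w 85.4 j [ 0.56  0.22 -0.   -0.   -1.35 -1.63]
[[-0.003, -0.876, -0.482], [-0.002, -0.482, 0.876], [-1.0, 0.003, -0.0]]
```

View pics/wov2.png

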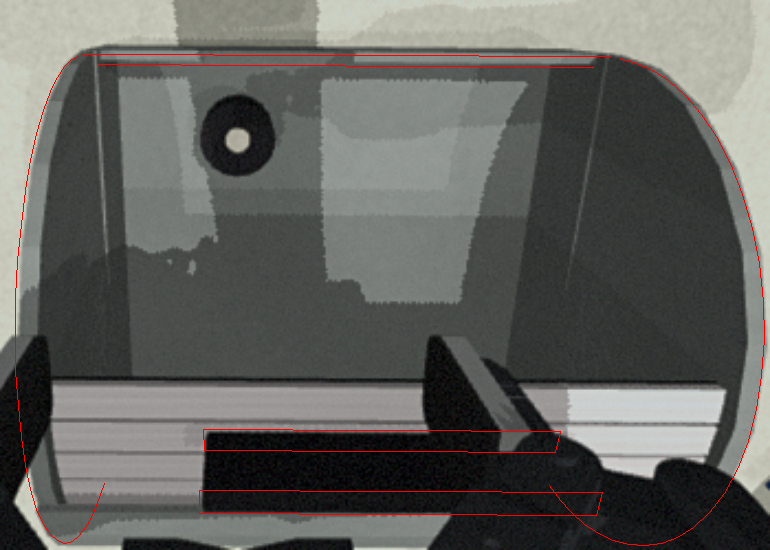

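```bash
cat > plan.py <<'E'
from h import *
p=np.load("pose.npy")
def B(x,y,z): c,s=np.cos(p[2]),np.sin(p[2]); return [p[0]+c*x-s*y,p[1]+s*x+c*y,z]
by=[-np.sin(p[2]),np.cos(p[2]),0]
def inb(P): c,s=np.cos(p[2]),np.sin(p[2]); d=P[:2]-p[:2]; return np.array([c*d[0]+s*d[1],-s*d[0]+c*d[1],P[2]])
def tcp(a,r=169,h=11,t=6): return np.array([-r*np.cos(a)+t*np.sin(a)+h,0,75+r*np.sin(a)+t*np.cos(a)])
E
python3 - <<'E'
from plan import *
go(B(50,0,299),by)
for a in np.arange(1.64,0.1,-.1): 
    t=tcp(a); print(round(a,2),t.round(0), "heel r",np.hypot(t[0]+11,t[2]-75).round(0))
E
```

```text
t 11.30 pos [535.9 146.7 299.3] F [ 1.2 -0.9 -0. ] w 85.5 j [ 0.56  0.22 -0.   -0.   -1.35 -1.63]
[[-0.002, -0.876, -0.482], [-0.001, -0.482, 0.876], [-1.0, 0.003, -0.0]]
shift [-1.000e-01 -1.457e+02  6.490e+01]
spin deg 0.3
1.64 [ 29.   0. 243.] heel r 173.0
1.54 [ 12.   0. 244.] heel r 171.0
1.44 [ -5.   0. 243.] heel r 168.0
1.34 [-22.   0. 241.] heel r 166.0
1.24 [-38.   0. 237.] heel r 164.0
1.14 [-54.   0. 231.] heel r 162.0
1.04 [-69.   0. 224.] heel r 160.0
0.94 [-84.   0. 215.] heel r 158.0
0.84 [-97.   0. 205.] heel r 156.0
0.74 [-110.    0.  193.] heel r 154.0
0.64 [-121.    0.  181.] heel r 153.0
0.54 [-131.    0.  167.] heel r 151.0
0.44 [-139.    0.  152.] heel r 150.0
0.34 [-146.    0.  137.] heel r 149.0
0.24 [-152.    0.  121.] heel r 148.0
0.14 [-156.    0.  105.] heel r 147.0
```

>>> apply_moves:
  targets: "0 -20 9 0 1; 0 -55 25 0 1; 0 -90 40 0 1; 0 -120 54 0 1; 0 -140 63 0 1; 0 -146 65 0 1; 0 -146 65 0 1; 0 -146 65 0 1"

```text
clock: 11.97
position: [632.6, 273.8, 299.8]
ee_rot: [-0.608, 0.361, 0.609, 0.359]
contact_force: [-0.2, -0.3, 0.2]
gripper_width: -0.2
```

```bash
python3 - <<'E'
from plan import *
go(B(46,0,243),by)
E
```

```text
t 11.97 pos [632.6 273.8 299.8] F [-0.2 -0.3  0.2] w -0.2 j [ 0.64  0.46  0.35  0.   -1.46 -1.71]
[[-0.002, -0.876, -0.482], [-0.001, -0.482, 0.876], [-1.0, 0.002, -0.0]]
shift [56.8  4.1  0.2]
spin deg 0.3
```

>>> apply_moves:
  targets: "10 0 0 0 1; 25 0 0 0 1; 40 0 0 0 1; 52 0 0 0 1; 57 0 0 0 1; 57 0 0 0 1"

```text
clock: 12.47
position: [631.7, 272.9, 242.5]
ee_rot: [-0.608, 0.361, 0.609, 0.359]
contact_force: [0.0, 0.3, 0.4]
gripper_width: -0.1
```

```bash
python3 - <<'E'
from plan import *
s,R=st();b=inb(s["position"]);print("bin",b.round(1))
for a in np.arange(1.64,0.1,-.1):
    t=tcp(a); print(round(a,2),"dx %.0f dy %.0f dz %.0f"%(b[2]-t[2],b[0]-t[0],-b[1]))
for n in("scene",):
  i,K,T=cam(n);cv2.imwrite(f"pics/{n}10.png",i[:,:,::-1])
E
```

```text
t 12.47 pos [631.7 272.9 242.5] F [0.  0.3 0.4] w -0.1 j [ 0.64  0.48  0.24 -0.   -1.34 -1.71]
[[-0.002, -0.877, -0.481], [-0.001, -0.481, 0.877], [-1.0, 0.003, 0.0]]
bin [ 49.1  -0.6 242.5]
1.64 dx -1 dy 20 dz 1
1.54 dx -2 dy 37 dz 1
1.44 dx -1 dy 54 dz 1
1.34 dx 2 dy 71 dz 1
1.24 dx 6 dy 87 dz 1
1.14 dx 11 dy 103 dz 1
1.04 dx 19 dy 118 dz 1
0.94 dx 28 dy 133 dz 1
0.84 dx 38 dy 146 dz 1
0.74 dx 49 dy 159 dz 1
0.64 dx 62 dy 170 dz 1
0.54 dx 75 dy 180 dz 1
0.44 dx 90 dy 188 dz 1
0.34 dx 106 dy 195 dz 1
0.24 dx 122 dy 201 dz 1
0.14 dx 138 dy 205 dz 1
```

View pics/scene10.png

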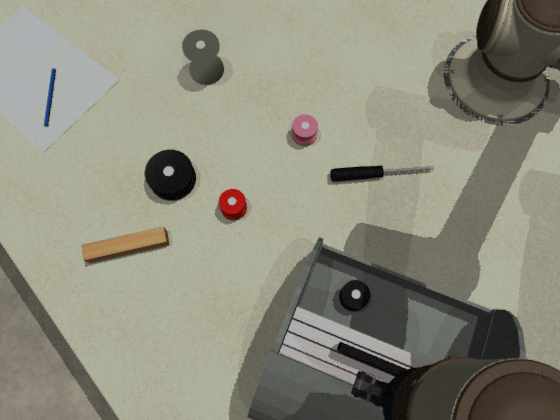

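The finger is behind the lip with the reel still upright at scene (355,294). I'll push along the arc.

>>> apply_moves:
  targets: "0 10 1 0 1; -1 22 1 0 1; -1 38 1 0 1; -1 54 1 0 1; 2 71 1 0 1; 6 87 1 0 1; 11 103 1 0 1; 11 103 1 0 1"

```text
clock: 13.18
position: [540.0, 223.9, 233.9]
ee_rot: [-0.609, 0.36, 0.609, 0.36]
contact_force: [-0.8, -0.3, -0.9]
gripper_width: -0.1
```

```bash
python3 - <<'E'
from plan import *
s,R=st();b=inb(s["position"]);print("bin",b.round(1))
for a in np.arange(1.14,0.1,-.1):
    t=tcp(a); print(round(a,2),"dx %.0f dy %.0f dz %.0f"%(b[2]-t[2],b[0]-t[0],-b[1]))
for n in("scene","top"):
  i,K,T=cam(n);cv2.imwrite(f"pics/{n}11.png",i[:,:,::-1])
E
```

```text
t 13.18 pos [540.  223.9 233.9] F [-0.8 -0.3 -0.9] w -0.1 j [ 0.67  0.3  -0.05 -0.   -1.22 -1.74]
[[0.0, -0.876, -0.482], [0.001, -0.482, 0.876], [-1.0, -0.0, 0.001]]
bin [-54.9   0.3 233.9]
1.14 dx 3 dy -1 dz -0
1.04 dx 10 dy 15 dz -0
0.94 dx 19 dy 29 dz -0
0.84 dx 29 dy 42 dz -0
0.74 dx 41 dy 55 dz -0
0.64 dx 53 dy 66 dz -0
0.54 dx 67 dy 76 dz -0
0.44 dx 82 dy 84 dz -0
0.34 dx 97 dy 91 dz -0
0.24 dx 113 dy 97 dz -0
0.14 dx 129 dy 101 dz -0
```

View pics/scene11.png

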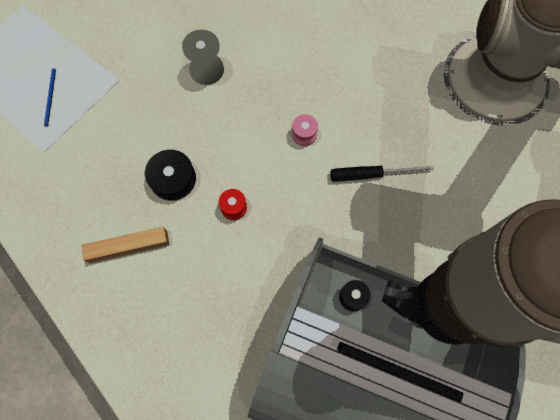

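View pics/top11.png

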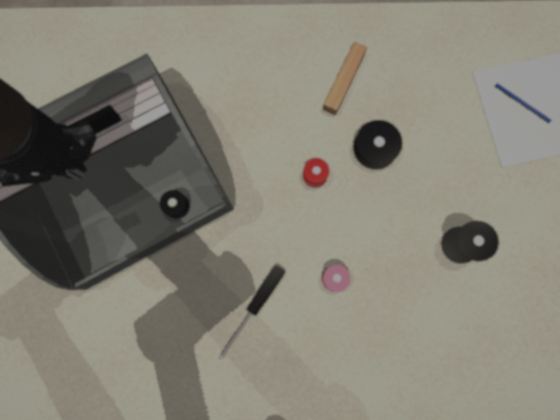

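The lip still looks to be at scene (340,347)–(460,397), so the push seems to have passed over it. Measuring before I try again.

```bash
python3 - <<'E'
import cv2,numpy as np
a=cv2.imread("pics/scene0.png");b=cv2.imread("pics/scene11.png")
f=lambda x:cv2.convertScaleAbs(cv2.resize(x[300:420,260:530],None,fx=2.2,fy=2.2,interpolation=cv2.INTER_CUBIC),alpha=1.5,beta=20)
cv2.imwrite("pics/cmp.png",np.vstack([f(a),f(b)]))
E
```

```text
(no output)
```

View pics/cmp.png

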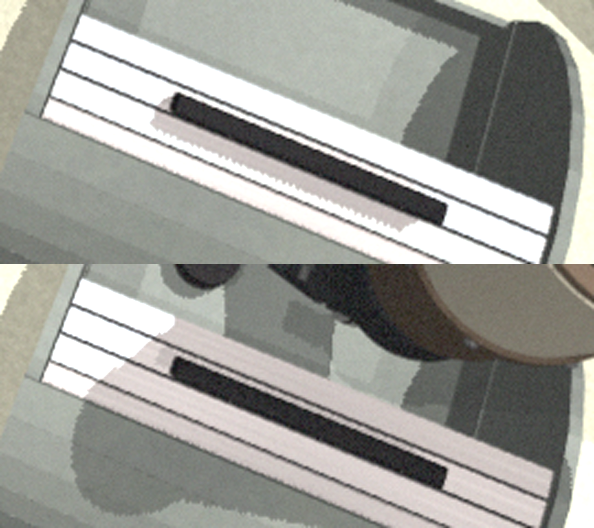

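```bash
python3 - <<'E'
from fit import *
for P in([631.7,272.9,242.5],[540,223.9,233.9]):
    for dz in (0,30): print(P,dz,proj(Ks,Ts,[P[0],P[1],P[2]+dz]).round(0),proj(Kt,Tt,[P[0],P[1],P[2]+dz]).round(0))
a=cv2.imread("pics/scene10.png")[320:420,300:440];b=cv2.imread("pics/top11.png")[90:200,0:150]
f=lambda x:cv2.convertScaleAbs(cv2.resize(x,(700,500),interpolation=cv2.INTER_CUBIC),alpha=2.5,beta=30)
cv2.imwrite("pics/c1.png",f(a));cv2.imwrite("pics/c2.png",f(b))
E
```

```text
reel top (array([ 489.08273796, -162.67273589,   40.41854589]), [1.8248348049952499, 1.8248348049952081])
[631.7, 272.9, 242.5] 0 [[389. 399.]] [[ 55. 113.]]
[631.7, 272.9, 242.5] 30 [[394. 400.]] [[ 44. 105.]]
[540, 223.9, 233.9] 0 [[413. 321.]] [[ 88. 175.]]
[540, 223.9, 233.9] 30 [[419. 318.]] [[ 78. 170.]]
```

View pics/c1.png

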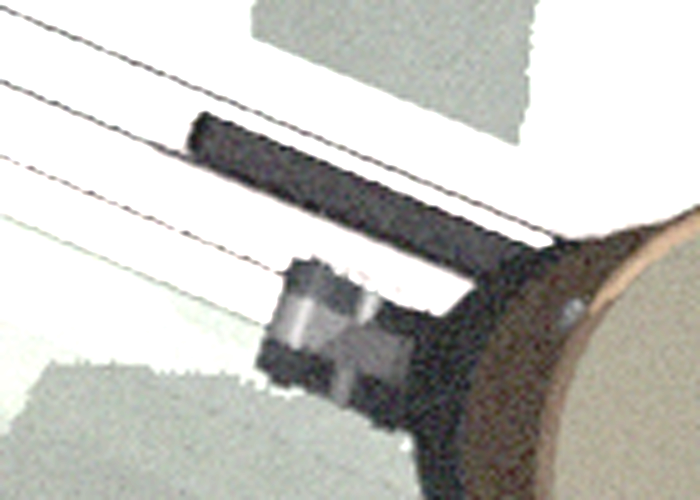

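View pics/c2.png

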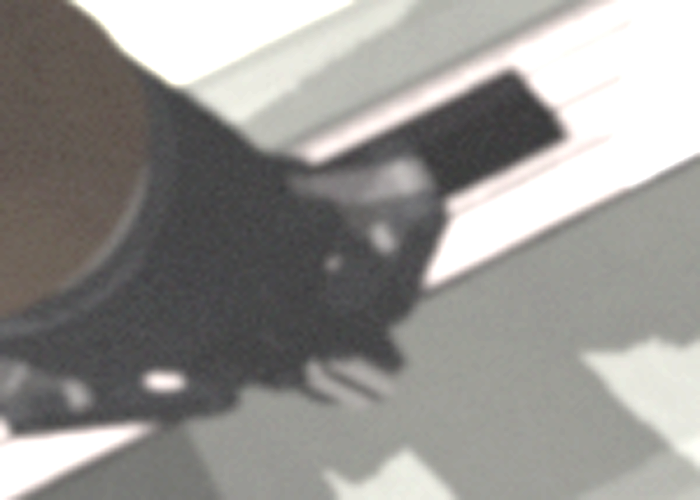

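The cover hasn't moved at all. At TCP z 243 the overlap was too small, so I'll go back behind the lip and push lower and slower.

>>> apply_moves:
  targets: "-15 0 0 0 1; -40 0 0 0 1; -58 -10 0 0 1; -60 -30 0 0 1; -60 -60 0 0 1; -60 -85 0 0 1; -60 -100 0 0 1; -60 -105 0 0 1; -60 -105 0 0 1; -60 -105 0 0 1"

```text
clock: 14.22
position: [634.2, 276.0, 292.4]
ee_rot: [-0.609, 0.36, 0.609, 0.36]
contact_force: [-0.3, 0.2, 0.5]
gripper_width: 0.0
```

```bash
python3 - <<'E'
from plan import *
s,R=st();print(inb(s["position"]).round(1))
go(B(49,0,230),by)
E
```

```text
t 14.22 pos [634.2 276.  292.4] F [-0.3  0.2  0.5] w 0.0 j [ 0.64  0.47  0.34  0.   -1.45 -1.71]
[[-0.001, -0.876, -0.482], [-0.0, -0.482, 0.876], [-1.0, 0.001, -0.0]]
[ 52.8   1.  292.4]
t 14.22 pos [634.2 276.  292.4] F [-0.3  0.2  0.5] w 0.0 j [ 0.64  0.47  0.34  0.   -1.45 -1.71]
[[-0.001, -0.876, -0.482], [-0.0, -0.482, 0.876], [-1.0, 0.001, -0.0]]
shift [62.4  3.7 -1. ]
spin deg 0.3
```

>>> apply_moves:
  targets: "12 4 -1 0 1; 30 4 -1 0 1; 44 4 -1 0 1; 54 4 -1 0 1; 58 4 -1 0 1; 60 4 -1 0 1; 62 4 -1 0 1; 62 4 -1 0 1"

```text
clock: 14.88
position: [631.3, 273.3, 231.4]
ee_rot: [0.609, -0.359, -0.608, -0.36]
contact_force: [-0.2, 0.4, -0.5]
gripper_width: -0.0
```

```bash
python3 - <<'E'
from plan import *
s,R=st();print(inb(s["position"]).round(1))
for n in("scene","top","wrist"):
  i,K,T=cam(n);cv2.imwrite(f"pics/{n}12.png",i[:,:,::-1])
i,K,T=cam("wrist");print(proj(K,T,[B(18,0,240),B(49,0,230)]))
E
```

```text
t 14.88 pos [631.3 273.3 231.4] F [-0.2  0.4 -0.5] w -0.0 j [ 0.64  0.48  0.22  0.   -1.31 -1.71]
[[0.001, -0.876, -0.482], [0.001, -0.482, 0.876], [-1.0, -0.001, -0.0]]
[ 48.9   0.  231.4]
[[276.93872184 203.25528206]
 [276.75461189 246.13693058]]
```

View pics/wrist12.png

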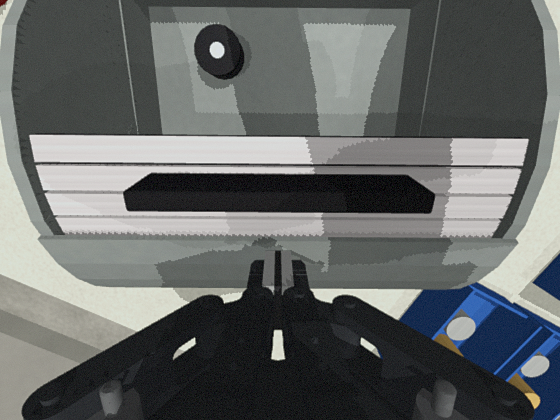

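View pics/scene12.png

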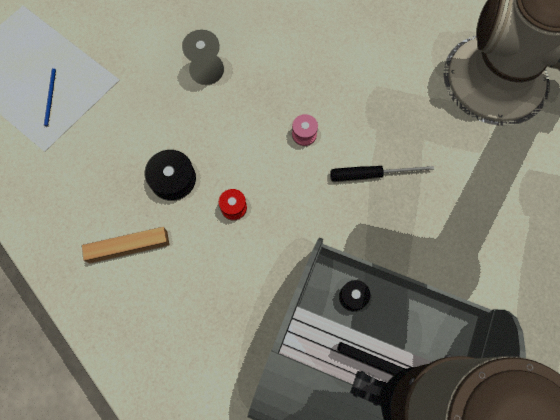

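Wrist view: the fingertips at (277,250) sit directly behind the lip, whose back edge is at row 212. I'll push slowly in a short step.

>>> apply_moves:
  targets: "0 6 0 0 1; 0 12 0 0 1; 0 18 0 0 1; 0 24 0 0 1; 0 30 0 0 1; 0 36 0 0 1; 0 36 0 0 1"

```text
clock: 15.67
position: [598.6, 255.3, 231.4]
ee_rot: [-0.609, 0.36, 0.609, 0.36]
contact_force: [-0.4, 0.1, -0.2]
gripper_width: 0.1
```

```bash
python3 - <<'E'
from plan import *
s,R=st();print(inb(s["position"]).round(1))
i,K,T=cam("wrist");cv2.imwrite(f"pics/wrist13.png",i[:,:,::-1])
E
```

```text
t 15.67 pos [598.6 255.3 231.4] F [-0.4  0.1 -0.2] w 0.1 j [ 0.65  0.42  0.11 -0.   -1.27 -1.72]
[[0.0, -0.876, -0.482], [0.0, -0.482, 0.876], [-1.0, -0.0, 0.0]]
[ 1.160e+01 -2.000e-01  2.314e+02]
```

View pics/wrist13.png

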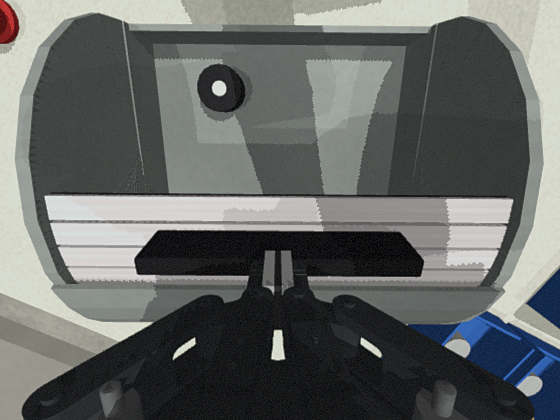

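```bash
cat > ov.py <<'E'
import sys
from fit import *
from plan import B,inb
p=np.load("pose.npy")
i,K,T=cam("wrist");o=np.array([110,190]);im=i[190:300,110:450,::-1].copy();f=2.3
if len(sys.argv)>2:p[3]=float(sys.argv[2])
q=p[3];L=[]
for r_ in(143,179):
    L.append([lip(q,r_,s*80,t) for s,t in((-1,6),(1,6),(1,-6),(-1,-6),(-1,6))])
im=cv2.convertScaleAbs(cv2.resize(im,None,fx=f,fy=f,interpolation=cv2.INTER_CUBIC),alpha=2,beta=30)
for k,l in enumerate(L):
    u=((proj(K,T,W(p,l))-o+.5)*f).astype(int);cv2.polylines(im,[u.reshape(-1,1,2)],False,[(0,255,0),(0,0,255)][k],1)
s,R=st()
for d in(0,-10,-20,-30):
    P=s["position"]+R@[d,0,0];u=proj(K,T,P)[0];print(d,u.round(1));cv2.circle(im,tuple(int(v) for v in (u-o)*f),3,(255,0,0),-1)
cv2.imwrite(sys.argv[1],im)
E
python3 ov.py pics/wov3.png
```

```text
reel top (array([ 489.08273796, -162.67273589,   40.41854589]), [1.8248348049952499, 1.8248348049952081])
t 15.87 pos [599.6 255.8 231.2] F [-1.5 -0.2  3.1] w -0.0 j [ 0.65  0.42  0.12  0.   -1.27 -1.72]
[[0.0, -0.876, -0.482], [-0.0, -0.482, 0.876], [-1.0, 0.0, -0.0]]
0 [276.8 247.7]
-10 [276.8 255. ]
-20 [276.7 263.2]
-30 [276.6 272.4]
```

View pics/wov3.png

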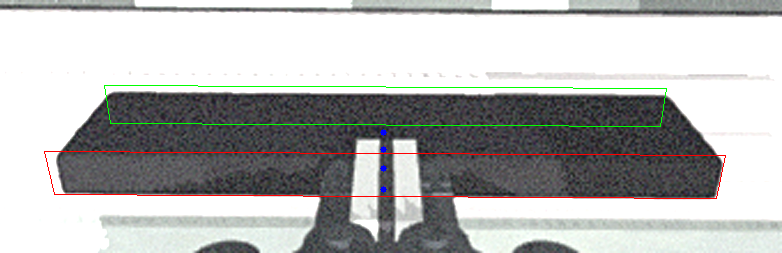

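The geometry now fits together. The front faces of the closed fingers, their first-pass clearance and the grasp image all put the real finger ends about 20 mm above the reported TCP, so the fingers were skimming over the lip. I'll go back and approach 20 mm lower.

>>> apply_moves:
  targets: "-8 0 0 0 1; -20 0 0 0 1; -22 -15 0 0 1; -22 -30 0 0 1; -22 -40 0 0 1; -22 -42 0 0 1; -22 -42 0 0 1"

```text
clock: 16.45
position: [636.8, 276.4, 251.8]
ee_rot: [-0.608, 0.36, 0.609, 0.36]
contact_force: [-1.2, -0.4, -0.4]
gripper_width: -0.0
```

```bash
python3 - <<'E'
from plan import *
s,R=st();print(inb(s["position"]).round(1))
go(B(52,0,215),by)
E
```

```text
t 16.45 pos [636.8 276.4 251.8] F [-1.2 -0.4 -0.4] w -0.0 j [ 0.64  0.49  0.27 -0.   -1.36 -1.71]
[[-0.001, -0.876, -0.482], [-0.001, -0.482, 0.876], [-1.0, 0.001, -0.0]]
[5.520e+01 1.000e-01 2.518e+02]
t 16.45 pos [636.8 276.4 251.8] F [-1.2 -0.4 -0.4] w -0.0 j [ 0.64  0.49  0.27 -0.   -1.36 -1.71]
[[-0.001, -0.876, -0.482], [-0.001, -0.482, 0.876], [-1.0, 0.001, -0.0]]
shift [36.8  3.2 -0.1]
spin deg 0.3
```

>>> apply_moves:
  targets: "10 3 0 0 1; 20 3 0 0 1; 26 3 0 0 1; 30 3 0 0 1; 33 3 0 0 1; 36 3 0 0 1; 36 3 0 0 1"

```text
clock: 17.03
position: [633.6, 274.6, 216.1]
ee_rot: [-0.609, 0.36, 0.609, 0.36]
contact_force: [1.7, 0.3, -0.5]
gripper_width: -0.2
```

>>> apply_moves:
  targets: "0 6 0 0 1; 0 12 0 0 1; 0 18 0 0 1; 0 24 0 0 1; 0 30 0 0 1; 0 36 0 0 1; 0 42 0 0 1"

```text
clock: 17.62
position: [598.6, 255.5, 218.6]
ee_rot: [0.61, -0.357, -0.607, -0.362]
contact_force: [4.1, 2.4, 1.0]
gripper_width: 0.1
```

```bash
python3 - <<'E'
from plan import *
s,R=st();print(inb(s["position"]).round(1))
i,K,T=cam("wrist");cv2.imwrite(f"pics/wrist14.png",i[:,:,::-1])
E
```

```text
t 17.62 pos [598.6 255.5 218.6] F [4.1 2.4 1. ] w 0.1 j [ 0.65  0.42  0.09  0.   -1.23 -1.72]
[[0.007, -0.876, -0.482], [0.004, -0.482, 0.876], [-1.0, -0.008, 0.0]]
[ 11.7  -0.  218.6]
```

View pics/wrist14.png

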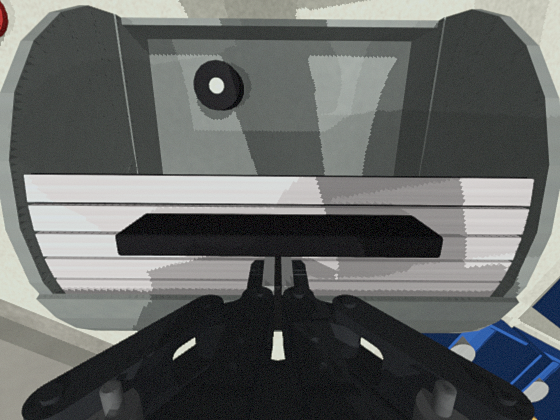

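Contact made: about 5 N, and the cover is moving. Continuing along the arc with the 20 mm tip offset.

```bash
cat > arc.py <<'E'
from plan import *
import sys
a0=float(sys.argv[1]);D=20
s,R=st();b=inb(s["position"]);print("bin",b.round(1))
for a in np.arange(a0,0.1,-.08):
    r=np.interp(a,[0.9,1.54],[168,164]);t=tcp(a,r); print(round(a,2),"dx %.0f dy %.0f dz %.0f"%(b[2]-t[2]+D,b[0]-t[0],-b[1]))
E
python3 arc.py 1.54
```

```text
t 17.67 pos [597.4 254.8 218.6] F [1.6 0.8 0.7] w -0.2 j [ 0.65  0.42  0.08  0.   -1.23 -1.72]
[[0.005, -0.876, -0.482], [0.003, -0.482, 0.876], [-1.0, -0.006, 0.0]]
bin [ 10.3  -0.  218.6]
1.54 dx -1 dy -2 dz 0
1.46 dx -1 dy 12 dz 0
1.38 dx 0 dy 25 dz 0
1.3 dx 3 dy 38 dz 0
1.22 dx 6 dy 51 dz 0
1.14 dx 10 dy 63 dz 0
1.06 dx 15 dy 76 dz 0
0.98 dx 21 dy 88 dz 0
0.9 dx 28 dy 99 dz 0
0.82 dx 37 dy 110 dz 0
0.74 dx 46 dy 119 dz 0
0.66 dx 56 dy 128 dz 0
0.58 dx 66 dy 137 dz 0
0.5 dx 78 dy 144 dz 0
0.42 dx 90 dy 150 dz 0
0.34 dx 102 dy 156 dz 0
0.26 dx 115 dy 160 dz 0
0.18 dx 128 dy 164 dz 0
```

>>> apply_moves:
  targets: "-2 9 0 0 1; -3 18 0 0 1; -2 27 0 0 1; 0 38 0 0 1; 3 51 0 0 1; 7 63 0 0 1; 12 76 0 0 1; 18 88 0 0 1; 18 88 0 0 1"

```text
clock: 18.42
position: [518.2, 211.4, 198.6]
ee_rot: [-0.608, 0.36, 0.609, 0.36]
contact_force: [-0.3, -0.6, 0.6]
gripper_width: -0.2
```

```bash
python3 arc.py 0.98; python3 - <<'E'
from plan import *
i,K,T=cam("wrist");cv2.imwrite(f"pics/wrist15.png",i[:,:,::-1])
E
```

```text
t 18.42 pos [518.2 211.4 198.6] F [-0.3 -0.6  0.6] w -0.2 j [ 0.68  0.28 -0.17 -0.   -1.12 -1.74]
[[-0.001, -0.876, -0.482], [0.0, -0.482, 0.876], [-1.0, 0.0, 0.001]]
bin [-80.   -0.4 198.6]
0.98 dx 1 dy -3 dz 0
0.9 dx 8 dy 9 dz 0
0.82 dx 17 dy 19 dz 0
0.74 dx 26 dy 29 dz 0
0.66 dx 36 dy 38 dz 0
0.58 dx 46 dy 46 dz 0
0.5 dx 58 dy 54 dz 0
0.42 dx 70 dy 60 dz 0
0.34 dx 82 dy 65 dz 0
0.26 dx 95 dy 70 dz 0
0.18 dx 108 dy 73 dz 0
```

View pics/wrist15.png

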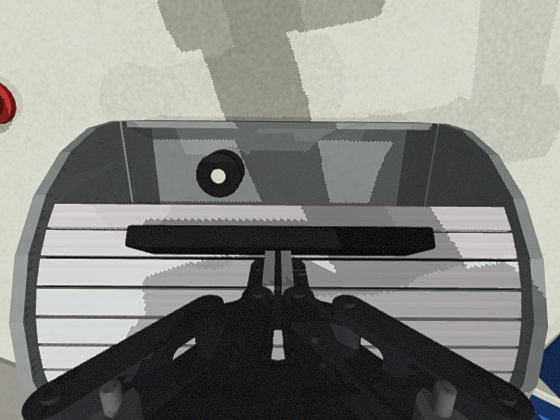

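>>> apply_moves:
  targets: "5 3 0 0 1; 11 9 0 0 1; 19 19 0 0 1; 29 29 0 0 1; 38 38 0 0 1; 48 46 0 0 1; 48 46 0 0 1"

```text
clock: 19.05
position: [478.0, 188.8, 149.4]
ee_rot: [-0.608, 0.361, 0.609, 0.359]
contact_force: [-0.5, 0.6, 0.4]
gripper_width: -0.1
```

```bash
python3 arc.py 0.58; python3 - <<'E'
from plan import *
for n in("wrist","scene"):
  i,K,T=cam(n);cv2.imwrite(f"pics/{n}16.png",i[:,:,::-1])
E
```

```text
t 19.05 pos [478.  188.8 149.4] F [-0.5  0.6  0.4] w -0.1 j [ 0.69  0.25 -0.35 -0.   -0.98 -1.76]
[[-0.003, -0.876, -0.482], [-0.001, -0.482, 0.876], [-1.0, 0.003, 0.0]]
bin [-126.2   -1.   149.4]
0.58 dx -3 dy 0 dz 1
0.5 dx 9 dy 7 dz 1
0.42 dx 20 dy 14 dz 1
0.34 dx 33 dy 19 dz 1
0.26 dx 45 dy 24 dz 1
0.18 dx 58 dy 27 dz 1
```

View pics/wrist16.png

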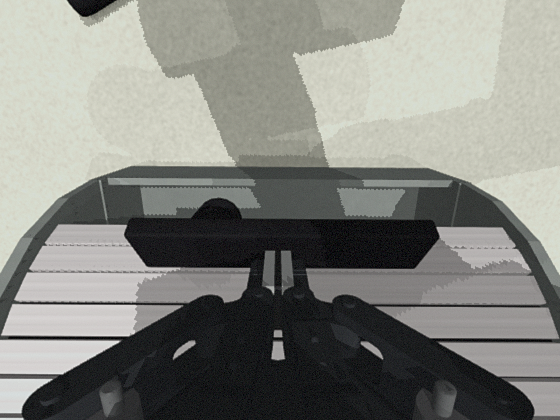

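View pics/scene16.png

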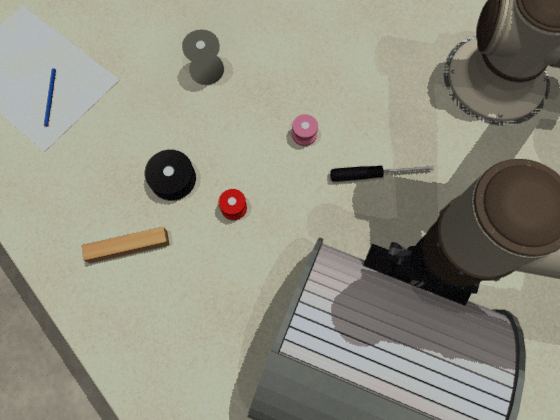

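The cover is closing smoothly, now at about 0.45 rad. I'll finish the arc down to the stop.

>>> apply_moves:
  targets: "6 5 0 0 1; 16 11 0 0 1; 27 16 0 0 1; 38 21 0 0 1; 48 25 0 0 1; 56 28 0 0 1; 56 28 0 0 1"

```text
clock: 19.73
position: [454.1, 175.7, 93.4]
ee_rot: [-0.608, 0.361, 0.609, 0.359]
contact_force: [-0.4, -0.4, 0.2]
gripper_width: -0.4
```

```bash
python3 - <<'E'
from plan import *
s,R=st();print("bin",inb(s["position"]).round(1))
for n in("wrist",):
  i,K,T=cam(n);cv2.imwrite(f"pics/{n}17.png",i[:,:,::-1])
E
```

```text
t 19.73 pos [454.1 175.7  93.4] F [-0.4 -0.4  0.2] w -0.4 j [ 0.7   0.28 -0.48 -0.   -0.82 -1.77]
[[-0.002, -0.876, -0.482], [-0.002, -0.482, 0.876], [-1.0, 0.003, -0.0]]
bin [-153.4   -1.1   93.4]
```

View pics/wrist17.png

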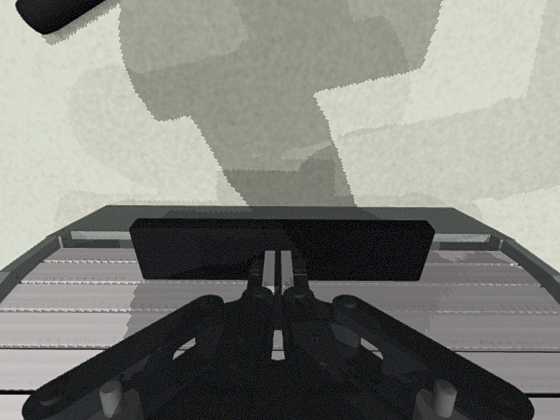

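>>> apply_moves:
  targets: "3 2 0 0 1; 6 3 0 0 1; 8 3 0 0 1; 10 3 0 0 1; 10 3 0 0 1"

```text
clock: 20.2
position: [452.2, 174.8, 84.4]
ee_rot: [-0.609, 0.36, 0.609, 0.36]
contact_force: [0.3, -0.5, 0.4]
gripper_width: 0.2
```

>>> apply_moves:
  targets: "1 0 0 0 1; 2 0 0 0 1; 3 0 0 0 1; 3 0 0 0 1"

```text
clock: 20.53
position: [451.8, 174.5, 81.3]
ee_rot: [-0.608, 0.36, 0.609, 0.359]
contact_force: [-0.4, -1.1, 0.9]
gripper_width: 0.4
```

>>> apply_moves:
  targets: "1 0 0 0 1; 2 0 0 0 1; 3 0 0 0 1"

```text
clock: 20.78
position: [452.1, 174.5, 80.7]
ee_rot: [0.609, -0.36, -0.609, -0.359]
contact_force: [-8.7, -0.8, 23.8]
gripper_width: 0.1
```

>>> apply_moves:
  targets: "1 0 0 0 1; 2 0 0 0 1; 3 0 0 0 1"

```text
clock: 21.03
position: [452.2, 174.5, 80.4]
ee_rot: [0.609, -0.36, -0.609, -0.359]
contact_force: [-15.3, -1.9, 42.1]
gripper_width: -0.2
```

```bash
python3 - <<'E'
from plan import *
s,R=st();print("bin",inb(s["position"]).round(1))
for n in("wrist",):
  i,K,T=cam(n);cv2.imwrite(f"pics/{n}18.png",i[:,:,::-1])
E
```

```text
t 21.03 pos [452.2 174.5  80.4] F [-15.3  -1.9  42.1] w -0.2 j [ 0.71  0.29 -0.5   0.   -0.78 -1.77]
[[0.0, -0.875, -0.484], [-0.002, -0.484, 0.875], [-1.0, 0.001, -0.002]]
bin [-155.6   -1.3   80.4]
```

View pics/wrist18.png

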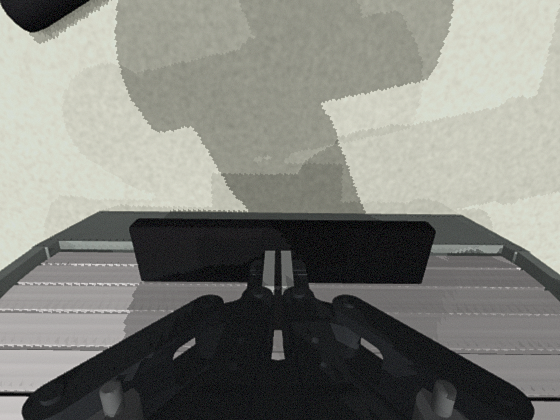

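It hit a firm stop at the height expected for shut. Backing off straight up and away, then inspecting.

>>> apply_moves:
  targets: "-8 0 0 0 1; -20 3 0 0 1; -45 5 0 0 1; -80 5 0 0 1; -120 5 0 0 1; -160 5 0 0 1; -200 5 0 0 1; -200 5 0 0 1"

```text
clock: 21.75
position: [452.1, 174.3, 284.5]
ee_rot: [0.612, -0.354, -0.606, -0.365]
contact_force: [-0.2, 0.1, 0.4]
gripper_width: 0.1
```

>>> apply_moves:
  targets: "-5 10 -30 0 1; -5 25 -70 0 1; -5 40 -110 0 1; -5 55 -150 0 1; -5 65 -190 0 1; -5 70 -230 0 1; -5 70 -260 0 1; -5 70 -260 0 1; -5 70 -260 0 1"

```text
clock: 22.5
position: [512.1, -90.5, 279.4]
ee_rot: [-0.607, 0.361, 0.609, 0.361]
contact_force: [-0.5, 0.3, -0.3]
gripper_width: 0.5
```

```bash
python3 - <<'E'
from fit import *
s,R=st();p=np.load("pose.npy")
for n in("scene","top"):
  i,K,T=cam(n);cv2.imwrite(f"pics/{n}19.png",i[:,:,::-1])
  o=np.array([230,230]) if n=="scene" else np.array([0,40]);sz=(330,190) if n=="scene" else (250,260);f=2.3
  im=cv2.convertScaleAbs(cv2.resize(i[o[1]:o[1]+sz[1],o[0]:o[0]+sz[0],::-1],None,fx=f,fy=f,interpolation=cv2.INTER_CUBIC),alpha=1.5,beta=20)
  for q,c in((0,(0,0,255)),(.06,(0,200,0))):
    for r_ in (143,179):
      u=((proj(K,T,W(p,[lip(q,r_,s_*80,t) for s_,t in((-1,6),(1,6),(1,-6),(-1,-6),(-1,6))]))-o+.5)*f).astype(int)
      cv2.polylines(im,[u.reshape(-1,1,2)],False,c,1)
  cv2.imwrite(f"pics/{n}19o.png",im)
E
```

```text
reel top (array([ 489.08273796, -162.67273589,   40.41854589]), [1.8248348049952499, 1.8248348049952081])
t 22.60 pos [511.7 -88.8 280.1] F [-0.1 -0.3  0.6] w -0.3 j [ 0.14  0.16 -0.12 -0.   -1.29 -1.21]
[[-0.001, -0.876, -0.482], [0.0, -0.482, 0.876], [-1.0, 0.001, 0.001]]
```

View pics/scene19o.png

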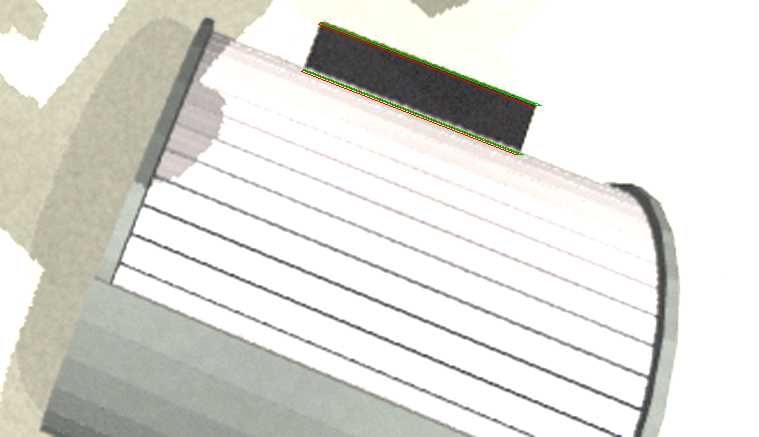

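View pics/top19o.png

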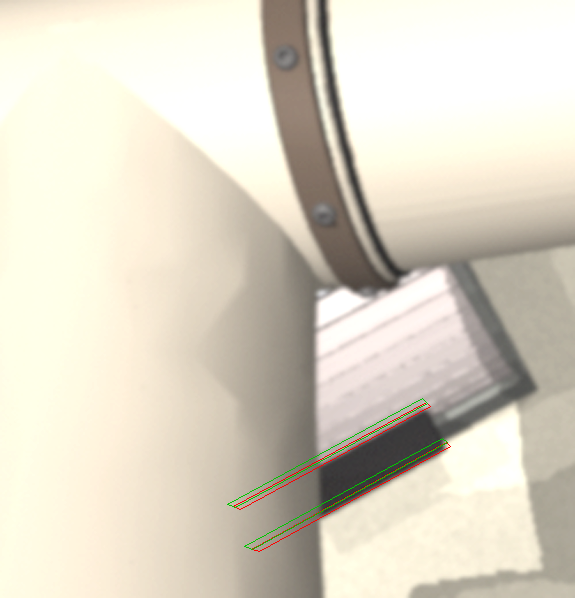

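The scene and top overlays both match the fully shut lip (the red q=0 outline). The stop force had a sideways part, though, so I'll press once more farther out on the lip to rule out a finger jam on the cover face.

```bash
python3 - <<'E'
from plan import *
go(B(-165,0,280),by)
E
```

```text
t 22.70 pos [511.7 -88.1 280.7] F [-0.3  0.4  0.8] w 0.2 j [ 0.14  0.16 -0.12 -0.   -1.29 -1.21]
[[-0.0, -0.875, -0.483], [0.0, -0.483, 0.875], [-1.0, -0.0, 0.0]]
shift [  0.7 -65.5 260. ]
spin deg 0.4
```

>>> apply_moves:
  targets: "0 -5 30 0 1; 0 -15 70 0 1; 0 -25 110 0 1; 0 -38 150 0 1; 0 -48 190 0 1; 0 -58 230 0 1; 0 -64 255 0 1; 0 -65 260 0 1; 0 -65 260 0 1"

```text
clock: 23.45
position: [442.5, 172.3, 280.9]
ee_rot: [0.61, -0.358, -0.61, -0.358]
contact_force: [0.4, -0.5, 0.1]
gripper_width: 0.0
```

```bash
python3 - <<'E'
from plan import *
go(B(-165,0,95),by)
i,K,T=cam("wrist");cv2.imwrite(f"pics/wrist20.png",i[:,:,::-1])
E
```

```text
t 23.45 pos [442.5 172.3 280.9] F [ 0.4 -0.5  0.1] w 0.0 j [ 0.71  0.08 -0.22 -0.   -1.28 -1.78]
[[0.0, -0.874, -0.487], [0.001, -0.487, 0.874], [-1.0, -0.001, 0.0]]
shift [ 1.859e+02 -1.000e-01 -1.500e+00]
spin deg 0.6
```

View pics/wrist20.png

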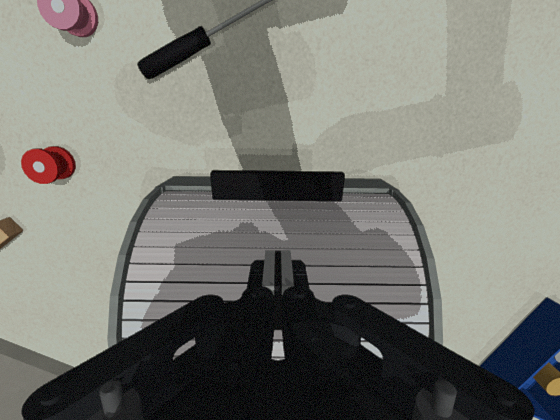

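Wrist view: the cover reaches the front wall with no gap, and the lip is in front at (278,185). Doing the confirming press.

>>> apply_moves:
  targets: "25 0 -1 0 1; 60 0 -1 0 1; 100 0 -1 0 1; 135 0 -1 0 1; 160 0 -1 0 1; 175 0 -1 0 1; 182 0 -1 0 1; 186 0 -1 0 1; 186 0 -1 0 1"

```text
clock: 24.25
position: [444.4, 168.7, 94.7]
ee_rot: [0.609, -0.36, -0.609, -0.36]
contact_force: [-0.7, -0.3, -0.3]
gripper_width: -0.1
```

>>> apply_moves:
  targets: "3 0 0 0 1; 6 0 0 0 1; 9 0 0 0 1; 10 0 0 0 1; 10 0 0 0 1"

```text
clock: 24.67
position: [444.1, 169.2, 84.7]
ee_rot: [0.609, -0.36, -0.609, -0.36]
contact_force: [0.1, 0.4, -0.6]
gripper_width: 0.0
```

>>> apply_moves:
  targets: "1 0 0 0 1; 2 0 0 0 1; 3 0 0 0 1; 3 0 0 0 1"

```text
clock: 25.0
position: [444.3, 169.4, 82.5]
ee_rot: [0.609, -0.36, -0.609, -0.36]
contact_force: [-1.8, 0.6, 4.8]
gripper_width: -0.0
```

>>> apply_moves:
  targets: "1 0 0 0 1; 2 0 0 0 1; 2 0 0 0 1"

```text
clock: 25.25
position: [444.4, 169.3, 82.1]
ee_rot: [0.609, -0.359, -0.609, -0.359]
contact_force: [-5.9, -1.3, 16.2]
gripper_width: -0.1
```

At 9 mm farther out the stop is about 1.5 mm higher, which is exactly the shut lip's slope, so this is the cover's own stop. Retreating.

>>> apply_moves:
  targets: "-8 0 0 0 1; -20 0 0 0 1; -45 0 0 0 1; -80 0 0 0 1; -120 0 0 0 1; -160 0 0 0 1; -200 0 0 0 1; -200 0 0 0 1; -200 0 0 0 1; -200 0 0 0 1"

```text
clock: 26.08
position: [443.6, 169.0, 279.1]
ee_rot: [-0.608, 0.36, 0.609, 0.36]
contact_force: [0.5, -0.5, -0.7]
gripper_width: -0.0
```

```bash
python3 - <<'E'
from plan import *
st()
for n in("scene","wrist"):
  i,K,T=cam(n);cv2.imwrite(f"pics/{n}21.png",i[:,:,::-1])
E
```

```text
t 26.08 pos [443.6 169.  279.1] F [ 0.5 -0.5 -0.7] w -0.0 j [ 0.71  0.08 -0.22 -0.   -1.27 -1.77]
[[-0.001, -0.876, -0.482], [0.0, -0.482, 0.876], [-1.0, 0.001, 0.001]]
```

View pics/scene21.png

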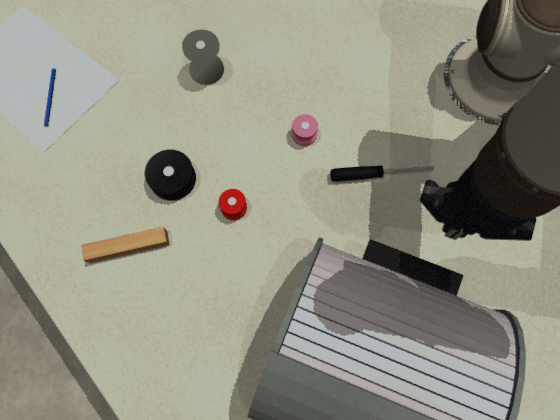

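View pics/wrist21.png

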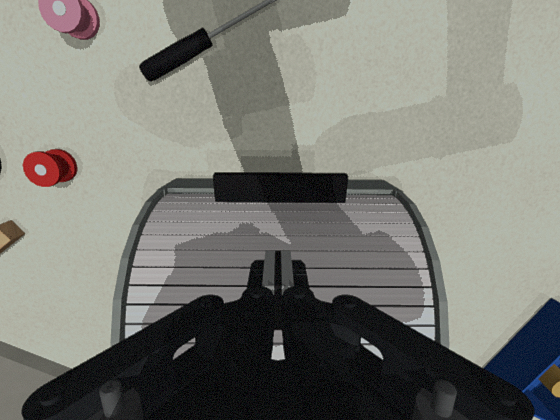

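The cover is shut, with the lip at scene (412,265). The other objects are untouched and the arm is clear, so I'm handing in.

```bash
python3 -c "
from bench import job
print(job.job_done())"
```

```text
the job is handed in; nothing more can be done
None
```

The small black reel is in the bin and the cover is rolled fully shut. I handed the job in at about 26 s; no verdict comes back.

**What I did:** I gripped the reel, set it on the bin floor near the front at about bin x = -95, y = -65, and released it. I then pushed the lip along its arc with the closed fingers until the cover stopped.

**Reel check:** It was upright on the floor after release and still upright in a wrist picture with the cover half closed. It can't be seen now that the bin is shut.

**Cover check:** With the arm backed off, the lip matched the fully shut outline in the scene and top pictures. A second press, farther out on the lip, met the same firm stop at the height that fits the shut lip.

**What went wrong or disagreed:**
- **Missed pushes:** The first two passes went over the lip without moving it. The finger ends turned out to sit about 20 mm above the reported TCP, so I went lower. For the same reason the reel was probably held mostly by its top flange.
- **Force at the stop:** The first press briefly reached about 42 N vertically, through the fingertips on the lip. That is well under the 120 N wrist limit, and the 40 N limit is for the arm and gripper body. It also had a sideways part of about 15 N, which is why I pressed a second time.

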